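Load a positioning stage and set it free of backlash

ROBOT

A 6-joint arm with a two-finger parallel gripper is mounted at the origin on a cart in front of the work surface, level with it; the furniture and walls round the work are solid. World frame = base frame: x ahead of the robot, y to its left, z up, the work surface at z = 0. Lengths are in m, angles in rad, forces in N, time in s.
With the tool pointing down it reaches from about 0.375 to 0.925 m from the base axis. Payload 5.7 kg.
Tool frame: the origin (TCP) lies midway between the tips of the shut fingers; the grasp point (between the pads) lies env.grasp_offset behind it (env.grasp_offset is the distance from the TCP to the grasp point, in m); z points along the fingers, y is the direction in which the jaws open and shut (so a half turn about z gives the same grasp; the last joint's range is limited). The gripper opens to 88 mm and grips with 3 to 60 N. Pads are 20 mm wide; open, the fingers measure 115 mm over their backs; the gripper's body (75 mm by 178 mm) begins 61 mm behind the grasp point.
Start: joints at [-1.275, 0.359, 1.51, -0, 1.272, -0.115], TCP at [0.24, -0.55, 0.223] pointing down, gripper open.
Joint ranges: [-2.97, 2.97], [-1.01, 2.36], [0.21, 2.38], [-0.96, 4.11], [0.2, 2.71], [-2.98, 2.98]. Speed limits (rad/s): [2.39, 2.39, 3.14, 3.14, 3.14, 3.14].

INTERFACE

Orientations are given as [roll, pitch, yaw] about the fixed x, y, z axes, in that order (R = Rz(yaw) Ry(pitch) Rx(roll)).
In Python, from bench import env gives the robot as it stands.
- The arm moves only by the tool step_arm, never from a script. Its argument "commands" is a list of rows, each an object of numbers: "fingers": the gripper command: -1 is shut, 1 is fully open, values between are in proportion; "dx", "dy", "dz": the shift along the world's x, y, z in cm; "spin": the turn about the world's z in rad. A call has 1 to 12 rows; each row is the pose to reach, as a shift and turn from the pose measured when the call began; what a row does not reach only later rows make up. A row lasts 1/12 s, in which the tool goes at most 41.7 mm and 7.16 degrees, less where a joint would pass 70% of its speed; a pose out of reach is approached as far as the arm can. A call with a gripper value outside its range is refused whole. The fingers move at their own pace and stop on an object; "force" is the grip in N (left out, the last holds). Time passes only in rows, so rows that repeat a pose let the fingers close. It gives the time, the measured TCP pose, the force and the opening at its end, in the units of the state.
- env.get_state(): the state, without advancing time (a new reading comes with each control period).
- env.capture(name): name is "scene" or "top"; returns the picture (480x640x3 uint8, red, green, blue); there is no depth.
- env.camera_model(name): a dict with "intrinsics" (3x3 intrinsics, pixels), "k1" (the pictures are not rectified: a ray, as slopes to the right and down, at radius r is drawn at 1 + k1 r^2 times it, then the intrinsics apply), "R" (3x3) and "t" (3): a world point X has camera coordinates R X + t. Camera axes: x right, y down, z forward; pixel columns grow to the right and rows downward; lengths in m; the calibration is good to about 2 mm. A picture is of the moment at which its call begins. camera_model takes no time and is no camera call.
- env.finish_job(): hands the job in, once; it reports no verdict.
Trained networks look in the newest picture that a camera, given by its name, has taken for a name from the list of things; names that differ only in an ending like _2 or _b are one class to them, and where a whole thing is asked for, a point or a joint stands for the part that bears it (a point fixed in the world has none). Each returns a list of dicts, best first, with "score" (0 to 1); they miss things now and then, are a little off and sometimes report something else, mostly with a low value. They report only what shows in the picture. A call takes as long as a camera call. They do not tell look-alikes from the thing itself.
- env.look_for(camera, query): "location" ([column, row] in pixels, amid what is visible of it).
- env.masks_of(camera, query): "pixels" (480x640 bool, what is visible of it) and "location" ([column, row] in pixels, amid what is visible of it).
- env.place_of(camera, query): "location" ([column, row] in pixels: a listed point, or the origin of a listed thing).
The state is a dict: "time_s": time; "q": joint angles; "dq": joint speeds; "effort": joint torques, N m; "tcp_pos": TCP position; "orientation": TCP orientation; "ft_force": force on the tool from outside, world axes, zero at the start; "torque": the same for the moment, N m; "finger_gap": opening from 0.0 (shut) to 1.0 (fully open).
Only numpy, scipy, OpenCV 4.12 (cv2) and the standard library are available. Lean on these libraries where they do the work, as an engineer would, in place of code of your own. Each camera call takes 0.05 s, during which the arm holds its last target. There are 200 camera calls.

TASK

First free the sliding positioning stage by pulling its black lock grip towards you to its end stop, and lay each of the two or three loose black laptop power bricks from the open bench on the left flat in its tray (not the adapters tangled in the cables behind). Then turn the bar knob until the tray's pointer has gone past the long mark line to the left by at least 5 mm, and turn it back so that the pointer comes to face the line while still moving to the right, which takes up the screw's backlash. Finally slide the lock grip away from you fully to its end stop, so that its bolt locks the carriage there, and leave the other things on the bench alone.

Things in the scene. Friction and masses are not known exactly. Their poses are not given: they have to be found in the camera images.
- brick0_c (a point): Laptop power brick 0 (may be absent): plain black block, 50 (its x) x 108 (its y) x 31 mm high, 0.17 to 0.34 kg, lying flat on the bench; this point is its centre, half-way up
- brick1_c (a point): Laptop power brick 1 (may be absent): plain black block, 50 (its x) x 108 (its y) x 31 mm high, 0.17 to 0.34 kg, lying flat on the bench; this point is its centre, half-way up
- brick2_c (a point): Laptop power brick 2 (may be absent): plain black block, 50 (its x) x 108 (its y) x 31 mm high, 0.17 to 0.34 kg, lying flat on the bench; this point is its centre, half-way up
- tray (a point): Centre of the tray floor on the aluminium carriage of the stage, 38 mm above the bench. x points away from the robot side, y to the left along the carriage's travel, z up (the stage stands turned by up to about 0.2 rad). The floor measures 118 (x) x 220 (y) mm inside a rim 4 mm thick and 7 mm high; three bricks fit side by side with their long sides along x, at y = -76, 0 and +76 mm. The stage's base is screwed down, 245 x 276 x 12 mm
- carriage (a joint): Position of the carriage in m, positive to the left: 0 when the pointer faces the mark line; it starts parked about 30 mm to the right of it (-0.0315 to -0.0285), the end stops are at -0.034 and +0.014. It moves 4 mm per radian of the screw
- pointer_tip (a point): Tip of the small dark pointer on the carriage's front lip; its y in the stage's frame is compared with that of mark_line
- mark_line (a point): Rear end of the long black engraved line on the aluminium mark plate in front of the carriage, fixed to the stage; axes as for tray. Shorter ticks stand every 5 mm either side of it
- knob_grip (a point): Centre of the bar grip of the knob, on its vertical axis, 104 mm above the bench. Bar 46 mm long along this point's x, 14 mm thick along its y, from 84 to 117 mm above the bench, on a 48 mm black disc; stands on a grey gear box on the front left of the stage. Turning anticlockwise from above moves the carriage left, clockwise right; any number of turns; takes about 0.05 N m and stays where it is left
- knob (a joint): Play between knob and screw in rad, -0.3 to +0.3: the knob turns freely between these, then takes the screw along. +0.3 when it has been driving anticlockwise (carriage left), -0.3 when driving clockwise (carriage right)
- lock (a joint): Position of the lock bolt in m: 0 drawn back towards the robot, 0.030 at its far end stop with the bolt in a notch of the carriage, which then cannot move; starts at 0.026 to 0.030 in the park notch. It enters the working notch only if the pointer is within 2.5 mm of the line, else it butts on the lip. Friction about 2 N
- lock_grip (a point): Grip of the lock bolt, on the front right of the stage: upright black block 18 (x) x 24 (y) x 52 mm from 35 to 87 mm above the bench; this point lies on its centre line 74 mm above the bench. It slides along +x of the tray's frame
- notch (a point): Mouth of the working notch, 21 mm wide, in the carriage's front lip, open to the front and above, for the 16 mm wide bolt; straight ahead of the bolt when the pointer faces the line. The like park notch lies 30 mm to its left
- tub: Flux tub, 47 mm across, 29 mm high, bystander; origin at the centre of its underside
- bottle: White capped bottle, 65 mm across, 124 mm high, behind the stage, bystander; origin at the centre of its underside
- dish: Steel dish of screws, 85 mm across, 18 mm high, bystander; origin at the centre of its underside
Mind the look-alikes: they are no part of the job. Leave any purple look-alike of the part that bears brick2_c alone.

How it is judged:
On the way, in this order (a step that is already met when the one before it is completed fails the run):
1. the lock is drawn back to its near end stop (within 3 mm) and all bricks lie flat in the tray (x of brick0_c in the frame of tray between -0.03 and 0.03 m and y of brick0_c in the frame of tray between -0.095 and 0.095 m and z of brick0_c in the frame of tray between 0.0095 and 0.0215 m and angle between each of brick0_c, brick1_c, brick2_c's own z axis and vertical below 0.1 rad and x of brick1_c in the frame of tray between -0.03 and 0.03 m and y of brick1_c in the frame of tray between -0.095 and 0.095 m and z of brick1_c in the frame of tray between 0.0095 and 0.0215 m and x of brick2_c in the frame of tray between -0.03 and 0.03 m and y of brick2_c in the frame of tray between -0.095 and 0.095 m and z of brick2_c in the frame of tray between 0.0095 and 0.0215 m and value of joint lock below 0.003 m), for 0.2 s.
2. the pointer is driven past the line to the left, by at least 4 mm (value of joint carriage above 0.004 m), for 0.1 s.
3. the pointer is brought back to the line (within 2 mm) moving to the right, backlash taken up (value of joint carriage between -0.002 and 0.002 m and value of joint knob below -0.1 rad), for 0.2 s.
4. the lock bolt is slid to its end stop (value of joint lock above 0.0275 m), for 0.2 s.
At the end, for the whole second after the job is handed in: Every brick that is there lies flat and still in the tray (centre within 30 mm in x and 95 mm in y of the tray's centre), the pointer is within 2 mm of the line with the knob's play taken up on the clockwise side (below -0.1 rad), and the lock bolt is within 2.5 mm of its end stop (all of step 3 and x of brick0_c in the frame of tray between -0.03 and 0.03 m and y of brick0_c in the frame of tray between -0.095 and 0.095 m and z of brick0_c in the frame of tray between 0.0095 and 0.0215 m and angle between each of brick0_c, brick1_c, brick2_c's own z axis and vertical below 0.1 rad and x of brick1_c in the frame of tray between -0.03 and 0.03 m and y of brick1_c in the frame of tray between -0.095 and 0.095 m and z of brick1_c in the frame of tray between 0.0095 and 0.0215 m and x of brick2_c in the frame of tray between -0.03 and 0.03 m and y of brick2_c in the frame of tray between -0.095 and 0.095 m and z of brick2_c in the frame of tray between 0.0095 and 0.0215 m and value of joint lock above 0.0275 m and linear speed of each of brick0, brick1, brick2 below 0.02 m/s); the robot touches nothing.
It fails at once if the tub is disturbed (moved over 30 mm or tipped) (distance of tub from where it was at the start of the episode above 0.03 m or angle between tub's own z axis and vertical above 0.5 rad).
It fails at once if the bottle is disturbed (moved over 30 mm or tipped) (distance of bottle from where it was at the start of the episode above 0.03 m or angle between bottle's own z axis and vertical above 0.5 rad).
It fails at once if the dish is disturbed (moved over 30 mm or tipped) (distance of dish from where it was at the start of the episode above 0.03 m or angle between dish's own z axis and vertical above 0.5 rad).
Of brick0, brick1, brick2 only 2 to 3 are there at a start; the rules pass over those that are not, and their reading is None.
At some moment in a run one of brick0, brick1, brick2 may be knocked a few centimetres aside while the robot is not near it.
Once in a run the grip may slacken for a moment while it holds something.
It also fails if it takes over 210 s, if anything falls off the work surface, if the arm or the gripper's body presses on something with over 40 N, if the wrist force passes 120 N, or if a joint passes its speed limit or range.

## Working session

There is one attempt and no reset: what is moved stays moved. The work goes in short steps, Python scripts to look and compute and a tool call to move; the robot and the scene stay as the last step left them, time stands still between calls to the robot, and variables do not carry over. Pictures are saved under pics/ and viewed, about 12 in all and at most 16, crops included, and the job is handed in when it is done.

Besides the shell and the picture viewer there is one more tool, called after ">>>" by a JSON object that holds its "fn" and its "kwargs", one argument or row to a line. step_arm: Moves the arm, as the interface text tells. Its arguments: {"type":"object","properties":{"commands":{"type":"array","items":{"type":"object","properties":{"fingers":{"type":"number"},"dx":{"type":"number"},"dy":{"type":"number"},"dz":{"type":"number"},"spin":{"type":"number"}}}},"force":{"type":"number"}},"required":["commands"]}

```bash
ls; mkdir -p pics; cat > h.py <<'E'
import numpy as np, cv2
from bench import env
def cm(n):
    m=env.camera_model(n); return np.array(m["intrinsics"]),m["k1"],np.array(m["R"]),np.array(m["t"])
def ray(n,p):
    K,k1,R,t=cm(n); d=np.linalg.solve(K,[p[0],p[1],1])[:2]
    u=d.copy()
    for _ in range(20): u=d/(1+k1*(u@u))
    return -R.T@t, R.T@np.array([u[0],u[1],1])
def at(n,p,z):
    c,d=ray(n,p); return c+d*(z-c[2])/d[2]
def proj(n,X):
    K,k1,R,t=cm(n); x=R@np.array(X)+t; u=x[:2]/x[2]; u=u*(1+k1*(u@u)); return (K@[u[0],u[1],1])[:2]
def save(n,f): 
    im=env.capture(n); cv2.imwrite(f,im[:,:,::-1]); return im
E
python3 - <<'E'
from h import *
print(env.grasp_offset, env.get_state())
for c in("scene","top"):
    save(c,f"pics/{c}0.png"); print(c,-cm(c)[2].T@cm(c)[3])
Z=dict(brick0_c=.0155,tray=.038,pointer_tip=.04,mark_line=.03,knob_grip=.104,lock_grip=.074,notch=.04,tub=0,bottle=0,dish=0)
for q,z in Z.items():
    for c in("top","scene"):
        for r in env.place_of(c,q)[:5]:
            print(q,c,round(r["score"],2),np.round(r["location"],1),np.round(at(c,r["location"],z),4))
E
```

```text
pics
0.0187 {'time_s': 0.0, 'q': array([-1.27508766e+00,  3.59497169e-01,  1.51143867e+00,  9.40169326e-06,
        1.27250795e+00, -1.15092898e-01]), 'dq': array([-1.39878681e-04,  6.52946402e-04, -1.23541584e-03, -2.39363615e-06,
       -3.80491269e-04, -5.12358410e-04]), 'effort': array([-3.03502187e-03, -5.15385818e+01, -2.70722920e+01,  6.75087282e-02,
        3.51012242e-02, -9.44492399e-05]), 'tcp_pos': array([ 0.23940104, -0.54940571,  0.2218119 ]), 'orientation': array([-3.13975480e+00, -2.21503743e-04,  4.10798589e-01]), 'ft_force': array([ 0.30807757, -0.37185604, -1.19547521]), 'torque': array([ 0.0210728 , -0.00183735,  0.05776993]), 'finger_gap': 1.0003113863367747}
scene [0.14743715 0.71291067 0.68048278]
top [ 0.3720801  -0.07342783  1.18851909]
brick0_c top 0.56 [237.3 265.8] [0.4755 0.1192 0.0155]
brick0_c scene 0.87 [296.9 335.1] [0.4734 0.1156 0.0155]
tray top 0.91 [432.3 227.9] [ 0.5647 -0.3312  0.038 ]
tray scene 0.77 [344.3 213.8] [ 0.5666 -0.3247  0.038 ]
pointer_tip top 0.81 [422.6 265.8] [ 0.4766 -0.3067  0.04  ]
pointer_tip scene 0.89 [376.5 227.6] [ 0.4643
[... 585 characters left out ...]
9.5] [ 0.4338 -0.3504  0.074 ]
notch top 0.69 [454.6 269.9] [ 0.4678 -0.3798  0.04  ]
notch scene 0.87 [383.8 213.6] [ 0.4721 -0.3727  0.04  ]
notch scene 0.65 [431.1 258.3] [ 0.3033 -0.2272  0.04  ]
tub top 0.91 [370.5 163.6] [ 0.7275 -0.1933  0.    ]
tub scene 0.69 [344.5 215.2] [ 0.5878 -0.3791  0.    ]
tub scene 0.67 [267.4 232.1] [ 0.7329 -0.2004  0.    ]
bottle top 0.78 [417.5 163.5] [ 0.729  -0.3074 -0.    ]
bottle scene 0.93 [290.1 211.7] [ 0.7327 -0.3241  0.    ]
bottle scene 0.37 [330.6 301.7] [ 0.4645 -0.0218  0.    ]
dish top 0.64 [412.7 335.5] [ 0.318  -0.2891  0.    ]
dish scene 0.72 [431.2 254.3] [ 0.3174 -0.3032  0.    ]
dish scene 0.69 [289.6 210.1] [ 0.7385 -0.3315  0.    ]
```

View pics/top0.png

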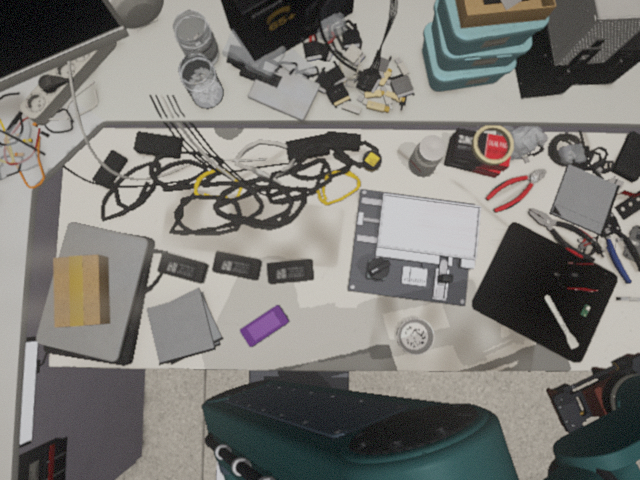

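View pics/scene0.png

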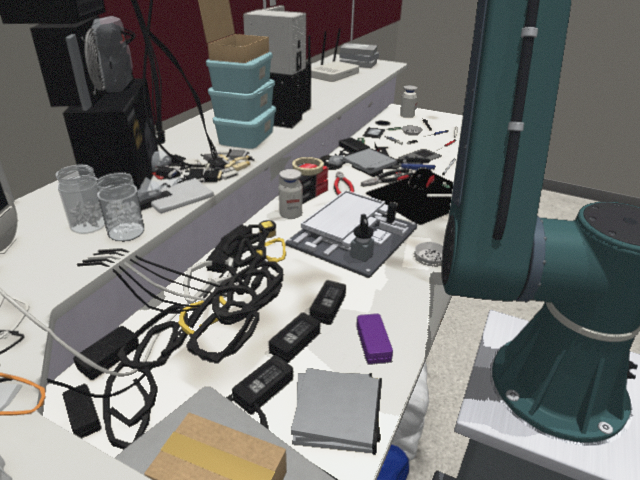

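```bash
python3 - <<'E'
from h import *
a=cv2.imread("pics/top0.png")[230:310,135:335]; b=cv2.imread("pics/top0.png")[180:310,340:480]
s=cv2.imread("pics/scene0.png")[260:420,200:400]
C=lambda i,w,h:cv2.resize(i,(w,h),interpolation=cv2.INTER_CUBIC)
cv2.imwrite("pics/c1.png",np.vstack([np.hstack([C(s,400,300),C(b,400,300)]),C(a,800,300)]))
g=cv2.cvtColor(cv2.imread("pics/top0.png"),cv2.COLOR_BGR2GRAY)
for c in("top","scene"):
  for q in("brick0_c","brick1_c","brick2_c"):
    for r in env.masks_of(c,q)[:6]:
        ys,xs=np.nonzero(r["pixels"]); P=np.array([at(c,(x,y),.031)[:2] for x,y in zip(xs,ys)],np.float32)
        print(c,q,round(r["score"],2),np.round(r["location"],0),len(xs),cv2.minAreaRect(P))
for q in("tray","knob_grip","lock_grip"):
    for r in env.masks_of("top",q)[:2]:
        ys,xs=np.nonzero(r["pixels"]); z=dict(tray=.04,knob_grip=.117,lock_grip=.087)[q]
        P=np.array([at("top",(x,y),z)[:2] for x,y in zip(xs,ys)],np.float32)
        print(q,round(r["score"],2),np.round(r["location"],0),len(xs),cv2.minAreaRect(P))
E
```

```text
top brick0_c 0.85 [235. 268.] 996 ((0.4749203622341156, 0.11874082684516907), (0.10740779340267181, 0.05040727183222771), 79.27529907226562)
top brick1_c 0.75 [182. 266.] 1024 ((0.4686226546764374, 0.2435537576675415), (0.11297941952943802, 0.049234431236982346), 75.87340545654297)
top brick1_c 0.35 [445. 277.] 244 ((0.4646092653274536, -0.3587902784347534), (0.029974184930324554, 0.053156301379203796), 88.78517150878906)
top brick2_c 0.68 [292. 272.] 1038 ((0.4631398320198059, -0.0031792819499969482), (0.05171361193060875, 0.10761557519435883), 6.809523582458496)
top brick2_c 0.59 [266. 326.] 969 ((0.33775007724761963, 0.051358189433813095), (0.05050220340490341, 0.10464939475059509), 34.81757354736328)
scene brick0_c 0.98 [298. 336.] 1423 ((0.46768754720687866, 0.1314755231142044), (0.12297692149877548, 0.06269460916519165), 80.7844009399414)Traceback (most recent call last):
  File "<stdin>", line 10, in <module>
  File "h.py", line 11, in at
    c,d=ray(n,p); return c+d*(z-c[2])/d[2]
        ~~~^^^^^
  File "h.py", line 6, in ray
    K,k1,R,t=cm(n); d=np.linalg.solve(K,[p[0],p[1],1])[:2]
             ~~^^^
  File "h.py", line 4, in cm
    m=env.camera_model(n); return np.array(m["intrinsics"]),m["k1"],np.array(m["R"]),np.array(m["t"])
ValueError: time passes only in moves, steps and waits
```

View pics/c1.png

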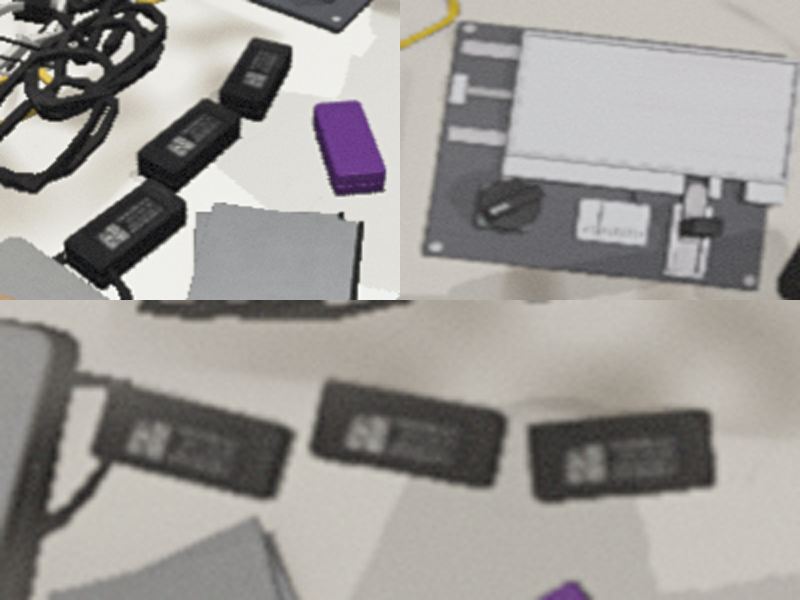

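```bash
python3 - <<'E'
s=open('h.py').read().replace("def ray","_C={}\ndef _ld():\n    for n in('scene','top'): _C[n]=cm0(n)\ndef ray",1).replace("def cm(n)","def cm0(n)").replace("def ray","def cm(n): return _C[n]\ndef ray",1)+"_ld()\n"
open('h.py','w').write(s)
E
python3 - <<'E'
from h import *
for q in("tray","knob_grip","lock_grip"):
    z=dict(tray=.045,knob_grip=.117,lock_grip=.087)[q]
    for r in env.masks_of("top",q)[:2]:
        ys,xs=np.nonzero(r["pixels"])
        P=np.array([at("top",(x,y),z)[:2] for x,y in zip(xs,ys)],np.float32)
        print(q,round(r["score"],2),np.round(r["location"],0),len(xs),cv2.minAreaRect(P))
from scipy.optimize import minimize
out=[]
G={}
for c in("top","scene"):
    g=cv2.GaussianBlur(cv2.cvtColor(cv2.imread(f"pics/{c}0.png"),cv2.COLOR_BGR2GRAY).astype(np.float32),(0,0),1.0)
    G[c]=np.hypot(cv2.Sobel(g,-1,1,0),cv2.Sobel(g,-1,0,1))
# outer rim, left/rear/right edges
def pts(p,hx,hy,z,sides):
    x,y,a=p; s=np.linspace(-.95,.95,60); L=[]
    if 'r' in sides: L+= [(hx,t*hy) for t in s]
    if 'f' in sides: L+= [(-hx,t*hy) for t in s]
    if 'l' in sides: L+= [(t*hx,hy) for t in s]
    if 'R' in sides: L+= [(t*hx,-hy) for t in s]
    L=np.array(L); c,si=np.cos(a),np.sin(a)
    return np.c_[x+c*L[:,0]-si*L[:,1], y+si*L[:,0]+c*L[:,1], np.full(len(L),z)]
def sc(p,c,*m):
    P=np.array([proj(c,X) for X in pts(p,*m)],np.float32)
    return -cv2.remap(G[c],P[:,0].copy(),P[:,1].copy(),cv2.INTER_LINEAR).mean()
for c in("top","scene"):
  for nm,m,p0 in(("rim",(.063,.114,.045,'rlRf'),(.565,-.33,-.1)),("base",(.1225,.138,.012,'rlf'),(.53,-.30,-.1))):
    best=None
    for dx in(-.008,0,.008):
      for dy in(-.008,0,.008):
       for da in (-.03,.03):
        r=minimize(sc,np.array(p0)+[dx,dy,da],args=(c,)+m,method="Nelder-Mead",options=dict(initial_simplex=[np.array(p0)+[dx,dy,da]+np.array(v) for v in([0,0,0],[.006,0,0],[0,.006,0],[0,0,.04])],maxiter=80))
        if best is None or r.fun<best.fun: best=r
    print(c,nm,np.round(best.x,4),best.fun)
    if c=="top": out.append((best.x,m))
im=cv2.resize(cv2.imread("pics/top0.png")[180:315,340:490],None,fx=5,fy=5,interpolation=cv2.INTER_CUBIC)
for p,m in out:
    for X in pts(p,*m[:3],'rlRf')[::2]:
        u=(proj("top",X)-[340,180]+.5)*5; cv2.circle(im,(int(u[0]),int(u[1])),1,(0,0,255),-1)
cv2.imwrite("pics/fit.png",im[:600])
E
```

```text
tray 0.65 [427. 229.] 6148 ((0.5554332137107849, -0.3207084536552429), (0.23189228773117065, 0.1525905877351761), 82.87386322021484)
knob_grip 0.55 [376. 268.] 375 ((0.46325361728668213, -0.1961737722158432), (0.04040440171957016, 0.047008298337459564), 0.4100327491760254)
lock_grip 0.62 [238. 264.] 1032 ((0.4702720046043396, 0.10992928594350815), (0.1031535416841507, 0.05008586868643761), 80.78984832763672)
top rim [ 0.5479 -0.3196 -0.1199] -121.81344604492188
top base [ 0.5253 -0.2872 -0.1232] -166.5752716064453
scene rim [ 0.5675 -0.3239 -0.1172] -216.5829315185547
scene base [ 0.5207 -0.2759 -0.1264] -288.94549560546875
```

View pics/fit.png

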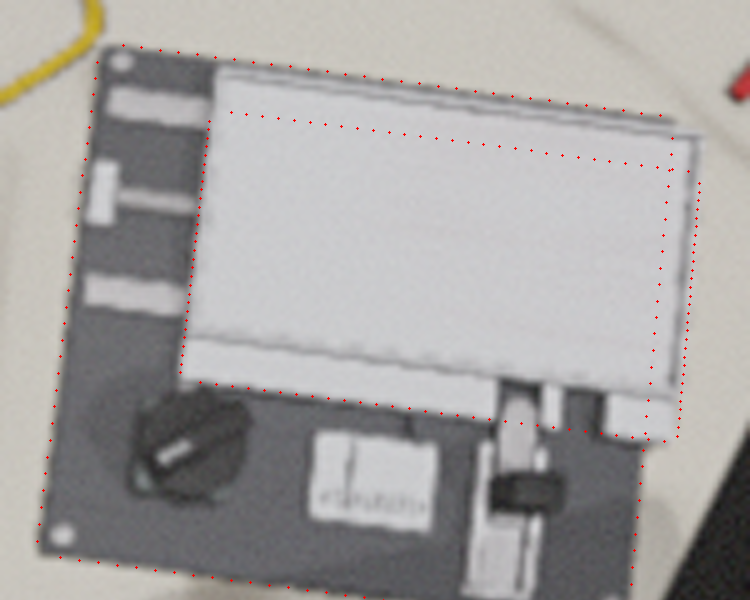

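```bash
python3 - <<'E'
from h import *
f=lambda u,v,z: at("top",(u/5+340-.4,v/5+180-.4),z)[:2]
for n,p,z in(("RL",(215,70),.045),("RR",(699,135),.045),("FL",(190,337),.045),("FR",(677,388),.045),("lockgrip",(527,491),.087),("knob",(191,440),.117),("knobdisc",(190,447),.084),("pointer",(410,428),.03),("line",(350,443),.03),("lineF",(346,488),.03),("baseFL",(40,553),.012),("notch",(585,405),.04)):
    print(n,np.round(f(*p,z),4))
E
```

```text
RL [ 0.6428 -0.2163]
RR [ 0.6143 -0.4403]
FL [ 0.5184 -0.2037]
FR [ 0.4967 -0.4261]
lockgrip [ 0.4465 -0.3458]
knob [ 0.4651 -0.1957]
knobdisc [ 0.4649 -0.199 ]
pointer [ 0.4789 -0.3065]
line [ 0.4718 -0.2787]
lineF [ 0.4511 -0.2766]
baseFL [ 0.4212 -0.1373]
notch [ 0.4891 -0.385 ]
```

>>> {"fn": "step_arm", "kwargs": {
  "commands": [
    {"dx": 5,"dy": 5,"dz": 0,"spin": -0.12,"fingers": 1},
    {"dx": 9,"dy": 9,"dz": 0,"spin": -0.24,"fingers": 1},
    {"dx": 12,"dy": 12,"dz": 0,"spin": -0.36,"fingers": 1},
    {"dx": 15,"dy": 15,"dz": 0,"spin": -0.48,"fingers": 1},
    {"dx": 18,"dy": 18,"dz": 0,"spin": -0.53,"fingers": 0.2},
    {"dx": 20.8,"dy": 20.2,"dz": 0,"spin": -0.53,"fingers": 0.2},
    {"dx": 20.8,"dy": 20.2,"dz": -3,"spin": -0.53,"fingers": 0.2},
    {"dx": 20.8,"dy": 20.2,"dz": -6,"spin": -0.53,"fingers": 0.2},
    {"dx": 20.8,"dy": 20.2,"dz": -8,"spin": -0.53,"fingers": 0.2},
    {"dx": 20.8,"dy": 20.2,"dz": -8,"spin": -0.53,"fingers": 0.2}
  ],
  "force": 30
}}

```text
time_s: 2.28
tcp_pos: [0.4459, -0.3446, 0.1385]
orientation: [-3.137, 0.006, -0.117]
ft_force: [-0.8, 0.5, 0.3]
finger_gap: 0.612
```

>>> {"fn": "step_arm", "kwargs": {
  "commands": [
    {"dz": -3,"dy": -0.1},
    {"dz": -6,"dy": -0.1},
    {"dz": -8.3,"dy": -0.1},
    {"dz": -8.3,"dy": -0.1},
    {"dz": -8.3,"dy": -0.1,"fingers": -1},
    {"dz": -8.3,"dy": -0.1,"fingers": -1},
    {"dz": -8.3,"dy": -0.1,"fingers": -1},
    {"dz": -8.3,"dy": -0.1,"fingers": -1},
    {"dz": -8.3,"dy": -0.1,"fingers": -1}
  ],
  "force": 20
}}

```text
$.commands[0]: bad value
```

>>> {"fn": "step_arm", "kwargs": {
  "commands": [
    {"dx": 0,"dz": -3,"dy": -0.1,"spin": 0,"fingers": 0.2},
    {"dx": 0,"dz": -6,"dy": -0.1,"spin": 0,"fingers": 0.2},
    {"dx": 0,"dz": -8.3,"dy": -0.1,"spin": 0,"fingers": 0.2},
    {"dx": 0,"dz": -8.3,"dy": -0.1,"spin": 0,"fingers": 0.2},
    {"dx": 0,"dz": -8.3,"dy": -0.1,"spin": 0,"fingers": -1},
    {"dx": 0,"dz": -8.3,"dy": -0.1,"spin": 0,"fingers": -1},
    {"dx": 0,"dz": -8.3,"dy": -0.1,"spin": 0,"fingers": -1},
    {"dx": 0,"dz": -8.3,"dy": -0.1,"spin": 0,"fingers": -1},
    {"dx": 0,"dz": -8.3,"dy": -0.1,"spin": 0,"fingers": -1}
  ],
  "force": 20
}}

```text
time_s: 3.03
tcp_pos: [0.4474, -0.3505, 0.0576]
orientation: [3.138, 0.002, -0.115]
ft_force: [-1.9, -11.9, -7.2]
finger_gap: 0.27
```

>>> {"fn": "step_arm", "kwargs": {
  "commands": [
    {"dx": 0,"dy": -0.2,"dz": 0,"spin": 0,"fingers": -1},
    {"dx": -1,"dy": -0.1,"dz": 0,"spin": 0,"fingers": -1},
    {"dx": -2,"dy": 0.05,"dz": 0,"spin": 0,"fingers": -1},
    {"dx": -2.7,"dy": 0.15,"dz": 0,"spin": 0,"fingers": -1},
    {"dx": -3.2,"dy": 0.2,"dz": 0,"spin": 0,"fingers": -1},
    {"dx": -3.4,"dy": 0.2,"dz": 0,"spin": 0,"fingers": -1},
    {"dx": -3.4,"dy": 0.2,"dz": 0,"spin": 0,"fingers": -1}
  ],
  "force": 20
}}

```text
time_s: 3.62
tcp_pos: [0.4167, -0.3474, 0.0578]
orientation: [3.14, -0.005, -0.118]
ft_force: [17.1, 7.9, -13.0]
finger_gap: 0.273
```

>>> {"fn": "step_arm", "kwargs": {
  "commands": [
    {"dx": 0.2,"dy": 0,"dz": 0,"spin": 0,"fingers": 0.2},
    {"dx": 0.2,"dy": 0,"dz": 0,"spin": 0,"fingers": 0.2},
    {"dx": 0.2,"dy": 0,"dz": 3,"spin": 0,"fingers": 0.2},
    {"dx": 0.2,"dy": 0,"dz": 6,"spin": 0,"fingers": 0.2},
    {"dx": 0.2,"dy": 0,"dz": 10,"spin": 0,"fingers": 0.2},
    {"dx": 0.2,"dy": 3,"dz": 12,"spin": 0.12,"fingers": 0.2},
    {"dx": 0.2,"dy": 7,"dz": 12,"spin": 0.24,"fingers": 1},
    {"dx": 1,"dy": 11,"dz": 12,"spin": 0.36,"fingers": 1},
    {"dx": 2,"dy": 15,"dz": 12,"spin": 0.48,"fingers": 1},
    {"dx": 3,"dy": 19,"dz": 12,"spin": 0.6,"fingers": 1},
    {"dx": 4,"dy": 23,"dz": 12,"spin": 0.72,"fingers": 1},
    {"dx": 4.5,"dy": 27,"dz": 12,"spin": 0.84,"fingers": 1}
  ]
}}

```text
time_s: 4.62
tcp_pos: [0.463, -0.0767, 0.179]
orientation: [3.136, -0.006, 0.727]
ft_force: [0.6, -0.8, 0.2]
finger_gap: 0.988
```

```bash
cat > br.py <<'E'
from h import *
def bricks(lo=.35,hi=.56,ymin=-.1):
    im=env.capture("top"); g=im.max(2)
    m=(g<75).astype(np.uint8); n,L,st,ce=cv2.connectedComponentsWithStats(m)
    return im,g
R={}
env.capture("top")
for q in("brick0_c","brick1_c","brick2_c"):
    for r in env.masks_of("top",q)[:4]:
        ys,xs=np.nonzero(r["pixels"]); P=np.array([at("top",(x,y),.031)[:2] for x,y in zip(xs,ys)],np.float32)
        (x,y),(w,h),a=cv2.minAreaRect(P)
        if y<-.1 or x<.38: continue
        v=cv2.boxPoints(((x,y),(w,h),a)); e=[v[1]-v[0],v[2]-v[1]]; l=max(e,key=np.linalg.norm); l=l*np.sign(l[1])
        print(q,round(r["score"],2),np.round(r["location"]),"c",round(x,4),round(y,4),"size",round(w,3),round(h,3),"brickyaw",round(np.arctan2(-l[0],l[1]),3))
E
python3 br.py
```

```text
brick0_c 0.63 [233. 267.] c 0.4758 0.1253 size 0.095 0.05 brickyaw -0.173
brick1_c 0.76 [183. 266.] c 0.4684 0.2438 size 0.115 0.051 brickyaw -0.257
```

>>> {"fn": "step_arm", "kwargs": {
  "commands": [
    {"dx": 0,"dy": 2,"dz": 0,"spin": 0.12,"fingers": 1},
    {"dx": 0,"dy": 4,"dz": 0,"spin": 0.24,"fingers": 1},
    {"dx": 0,"dy": 6,"dz": 0,"spin": 0.36,"fingers": 1},
    {"dx": 0,"dy": 7.3,"dz": 0,"spin": 0.48,"fingers": 1},
    {"dx": 0,"dy": 7.3,"dz": -2,"spin": 0.6,"fingers": 1},
    {"dx": 0,"dy": 7.3,"dz": -4,"spin": 0.72,"fingers": 1},
    {"dx": 0,"dy": 7.3,"dz": -6,"spin": 0.84,"fingers": 1},
    {"dx": 0,"dy": 7.3,"dz": -8,"spin": 0.963,"fingers": 1},
    {"dx": 0,"dy": 7.3,"dz": -9,"spin": 0.963,"fingers": 1},
    {"dx": 0,"dy": 7.3,"dz": -9,"spin": 0.963,"fingers": 1}
  ]
}}

```text
time_s: 5.65
tcp_pos: [0.4608, -0.0061, 0.0868]
orientation: [3.141, -0.004, 1.683]
ft_force: [0.3, -0.5, 0.6]
finger_gap: 1.0
```

```bash
python3 - <<'E'
from h import *
a=cv2.cvtColor(env.capture("top"),cv2.COLOR_RGB2BGR); b=cv2.cvtColor(env.capture("scene"),cv2.COLOR_RGB2BGR)
cv2.imwrite("pics/v1.png",np.hstack([cv2.resize(a[180:330,200:400],(400,300)),cv2.resize(b[150:420,180:540],(400,300))]))
E
```

```text
(no output)
```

View pics/v1.png

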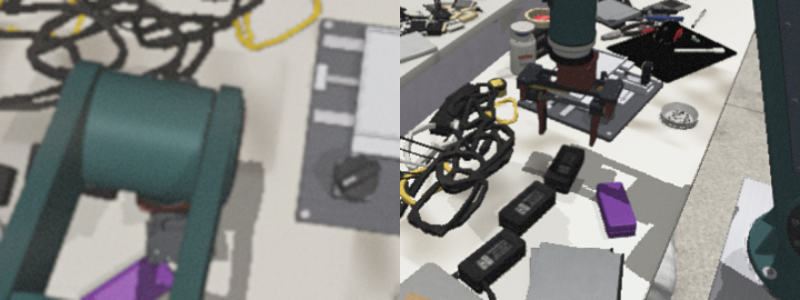

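>>> {"fn": "step_arm", "kwargs": {
  "commands": [
    {"dx": 0.2,"dy": 0.3,"dz": -3,"spin": 0,"fingers": 1},
    {"dx": 0.2,"dy": 0.3,"dz": -6,"spin": 0,"fingers": 1},
    {"dx": 0.2,"dy": 0.3,"dz": -7.7,"spin": 0,"fingers": 1},
    {"dx": 0.2,"dy": 0.3,"dz": -7.7,"spin": 0,"fingers": 1},
    {"dx": 0.2,"dy": 0.3,"dz": -7.7,"spin": 0,"fingers": -1},
    {"dx": 0.2,"dy": 0.3,"dz": -7.7,"spin": 0,"fingers": -1},
    {"dx": 0.2,"dy": 0.3,"dz": -7.7,"spin": 0,"fingers": -1},
    {"dx": 0.2,"dy": 0.3,"dz": -7.7,"spin": 0,"fingers": -1},
    {"dx": 0.2,"dy": 0.3,"dz": -7.7,"spin": 0,"fingers": -1}
  ],
  "force": 40
}}

```text
time_s: 6.5
tcp_pos: [0.4652, -0.003, 0.0127]
orientation: [3.136, -0.003, 1.683]
ft_force: [-0.4, 0.7, -1.0]
finger_gap: 0.661
```

>>> {"fn": "step_arm", "kwargs": {
  "commands": [
    {"dx": 0,"dy": 0,"dz": -0.2,"spin": 0,"fingers": -1},
    {"dx": 0,"dy": 0,"dz": -0.2,"spin": 0,"fingers": -1},
    {"dx": 0,"dy": 0,"dz": -0.2,"spin": 0,"fingers": -1},
    {"dx": 0,"dy": 0,"dz": -0.2,"spin": 0,"fingers": -1}
  ]
}}

```text
time_s: 6.83
tcp_pos: [0.465, -0.003, 0.0112]
orientation: [3.136, -0.003, 1.683]
ft_force: [-1.9, 0.1, 7.7]
finger_gap: 0.56
```

>>> {"fn": "step_arm", "kwargs": {
  "commands": [
    {"dx": 0,"dy": 0,"dz": 2.5,"spin": 0,"fingers": -1},
    {"dx": 0,"dy": 0,"dz": 6,"spin": 0,"fingers": -1},
    {"dx": 1.5,"dy": 0,"dz": 10,"spin": -0.1,"fingers": -1},
    {"dx": 3.5,"dy": 0,"dz": 10,"spin": -0.22,"fingers": -1},
    {"dx": 5.5,"dy": 0,"dz": 10,"spin": -0.34,"fingers": -1},
    {"dx": 7.5,"dy": -0.5,"dz": 10,"spin": -0.46,"fingers": -1},
    {"dx": 9.5,"dy": -2,"dz": 10,"spin": -0.58,"fingers": -1},
    {"dx": 11,"dy": -4,"dz": 10,"spin": -0.7,"fingers": -1},
    {"dx": 11.5,"dy": -6,"dz": 10,"spin": -0.82,"fingers": -1},
    {"dx": 11.5,"dy": -8,"dz": 10,"spin": -0.94,"fingers": -1},
    {"dx": 11.5,"dy": -10,"dz": 10,"spin": -1.06,"fingers": -1},
    {"dx": 11.5,"dy": -12,"dz": 10,"spin": -1.18,"fingers": -1}
  ]
}}

```text
time_s: 7.83
tcp_pos: [0.5794, -0.1236, 0.1105]
orientation: [3.137, -0.002, 0.498]
ft_force: [-0.0, 0.0, -2.3]
finger_gap: 0.566
```

>>> {"fn": "step_arm", "kwargs": {
  "commands": [
    {"dx": 0,"dy": -2,"dz": 0,"spin": -0.12,"fingers": -1},
    {"dx": 0,"dy": -5,"dz": 0,"spin": -0.24,"fingers": -1},
    {"dx": 0,"dy": -8,"dz": 0,"spin": -0.36,"fingers": -1},
    {"dx": -0.3,"dy": -11.5,"dz": 0,"spin": -0.48,"fingers": -1},
    {"dx": -0.6,"dy": -15,"dz": 0,"spin": -0.6,"fingers": -1},
    {"dx": -1,"dy": -18.5,"dz": 0,"spin": -0.617,"fingers": -1},
    {"dx": -1.4,"dy": -22,"dz": 0,"spin": -0.617,"fingers": -1},
    {"dx": -1.8,"dy": -25,"dz": 0,"spin": -0.617,"fingers": -1},
    {"dx": -2,"dy": -27,"dz": 0,"spin": -0.617,"fingers": -1},
    {"dx": -2,"dy": -27.5,"dz": -1,"spin": -0.617,"fingers": -1},
    {"dx": -2,"dy": -27.5,"dz": -2,"spin": -0.617,"fingers": -1},
    {"dx": -2,"dy": -27.5,"dz": -2,"spin": -0.617,"fingers": -1}
  ]
}}

```text
time_s: 8.83
tcp_pos: [0.5577, -0.3958, 0.0871]
orientation: [3.141, 0.002, -0.119]
ft_force: [-0.6, 0.6, -3.3]
finger_gap: 0.561
```

```bash
python3 - <<'E'
from h import *
s=env.get_state(); print(s["tcp_pos"],s["orientation"],s["finger_gap"])
a=cv2.cvtColor(env.capture("top"),cv2.COLOR_RGB2BGR); b=cv2.cvtColor(env.capture("scene"),cv2.COLOR_RGB2BGR)
cv2.imwrite("pics/v2.png",np.hstack([cv2.resize(a[150:330,340:520],(400,400)),cv2.resize(b[150:300,280:430],(400,400),interpolation=cv2.INTER_CUBIC)]))
E
```

```text
[ 0.55767337 -0.39582105  0.08711361] [ 3.14147562e+00  2.45806761e-03 -1.19435170e-01] 0.561282662243705
```

View pics/v2.png

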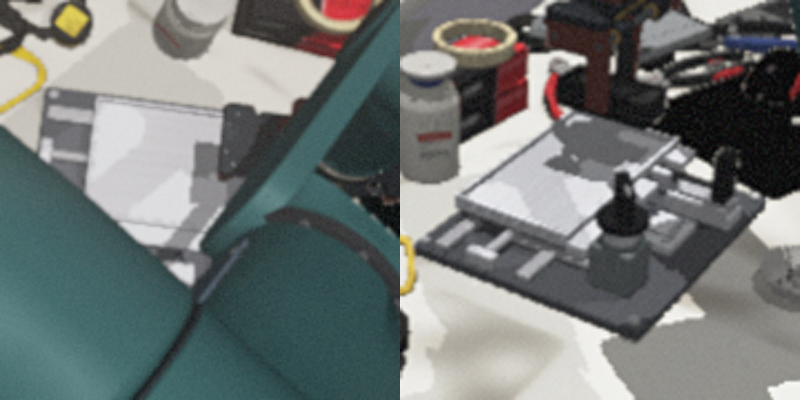

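```bash
python3 - <<'E'
from h import *
print(proj("scene",env.get_state()["tcp_pos"]))
b=cv2.cvtColor(env.capture("scene"),cv2.COLOR_RGB2BGR)
cv2.imwrite("pics/v3.png",cv2.resize(b[90:390,180:480],(600,600),interpolation=cv2.INTER_CUBIC))
E
```

```text
[358.29124668 186.83676631]
```

View pics/v3.png

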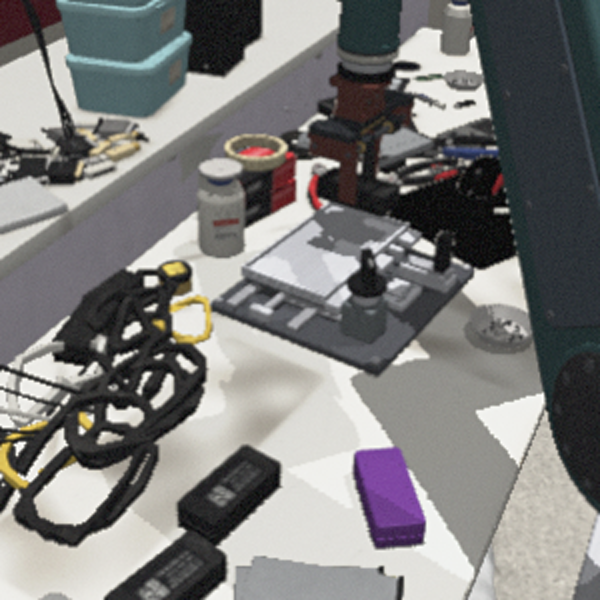

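>>> {"fn": "step_arm", "kwargs": {
  "commands": [
    {"dx": 0.15,"dy": -0.25,"dz": -1,"spin": 0,"fingers": -1},
    {"dx": 0.15,"dy": -0.25,"dz": -2,"spin": 0,"fingers": -1},
    {"dx": 0.15,"dy": -0.25,"dz": -3,"spin": 0,"fingers": -1},
    {"dx": 0.15,"dy": -0.25,"dz": -3.6,"spin": 0,"fingers": -1},
    {"dx": 0.15,"dy": -0.25,"dz": -3.8,"spin": 0,"fingers": -1},
    {"dx": 0.15,"dy": -0.25,"dz": -3.8,"spin": 0,"fingers": -1}
  ]
}}

```text
time_s: 9.48
tcp_pos: [0.5602, -0.3981, 0.0504]
orientation: [3.14, 0.001, -0.118]
ft_force: [-1.0, 0.9, -2.7]
finger_gap: 0.561
```

>>> {"fn": "step_arm", "kwargs": {
  "commands": [
    {"dx": 0,"dy": 0,"dz": -0.2,"spin": 0,"fingers": -1},
    {"dx": 0,"dy": 0,"dz": -0.2,"spin": 0,"fingers": 0.32},
    {"dx": 0,"dy": 0,"dz": -0.2,"spin": 0,"fingers": 0.32},
    {"dx": 0,"dy": 0,"dz": -0.2,"spin": 0,"fingers": 0.32},
    {"dx": 0,"dy": 0,"dz": 2,"spin": 0,"fingers": 0.32},
    {"dx": 0,"dy": 0,"dz": 5,"spin": 0,"fingers": 0.32},
    {"dx": 0,"dy": 4,"dz": 6,"spin": 0.12,"fingers": 1},
    {"dx": 0.5,"dy": 8,"dz": 6,"spin": 0.24,"fingers": 1},
    {"dx": 1,"dy": 12,"dz": 6,"spin": 0.36,"fingers": 1},
    {"dx": 1.5,"dy": 16,"dz": 6,"spin": 0.48,"fingers": 1},
    {"dx": 2,"dy": 20,"dz": 6,"spin": 0.6,"fingers": 1},
    {"dx": 2,"dy": 24,"dz": 6,"spin": 0.72,"fingers": 1}
  ]
}}

```text
time_s: 10.48
tcp_pos: [0.5814, -0.1567, 0.1112]
orientation: [3.138, -0.0, 0.608]
ft_force: [1.2, 0.0, 0.8]
finger_gap: 1.0
```

```bash
python3 br.py; python3 - <<'E'
from h import *
a=cv2.cvtColor(env.capture("top"),cv2.COLOR_RGB2BGR); b=cv2.cvtColor(env.capture("scene"),cv2.COLOR_RGB2BGR)
cv2.imwrite("pics/v4.png",np.hstack([cv2.resize(a[150:330,340:520],(400,400)),cv2.resize(b[150:300,280:430],(400,400),interpolation=cv2.INTER_CUBIC)]))
E
```

```text
brick0_c 0.58 [238. 266.] c 0.4761 0.1186 size 0.106 0.049 brickyaw -0.182
brick1_c 0.61 [182. 267.] c 0.4682 0.2435 size 0.115 0.053 brickyaw -0.26
```

View pics/v4.png

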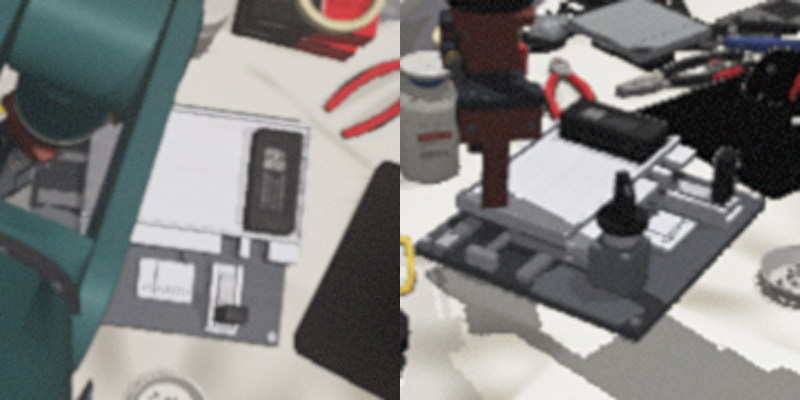

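>>> {"fn": "step_arm", "kwargs": {
  "commands": [
    {"dx": 0,"dy": 3,"dz": 0,"spin": 0.12,"fingers": 1},
    {"dx": 0,"dy": 6.5,"dz": 0,"spin": 0.24,"fingers": 1},
    {"dx": -2,"dy": 10,"dz": 0,"spin": 0.36,"fingers": 1},
    {"dx": -4,"dy": 13.5,"dz": 0,"spin": 0.48,"fingers": 1},
    {"dx": -6,"dy": 17,"dz": 0,"spin": 0.6,"fingers": 1},
    {"dx": -8,"dy": 20,"dz": 0,"spin": 0.72,"fingers": 1},
    {"dx": -9.5,"dy": 23,"dz": 0,"spin": 0.785,"fingers": 1},
    {"dx": -10.5,"dy": 26,"dz": 0,"spin": 0.785,"fingers": 1},
    {"dx": -10.5,"dy": 27.5,"dz": -2,"spin": 0.785,"fingers": 1},
    {"dx": -10.5,"dy": 27.5,"dz": -4,"spin": 0.785,"fingers": 1},
    {"dx": -10.5,"dy": 27.5,"dz": -4,"spin": 0.785,"fingers": 1}
  ]
}}

```text
time_s: 11.7
tcp_pos: [0.4746, 0.1151, 0.0687]
orientation: [-3.141, 0.002, 1.385]
ft_force: [-0.5, 0.7, -0.7]
finger_gap: 0.999
```

```bash
python3 - <<'E'
from h import *
env.capture("scene")
for r in env.place_of("scene","brick0_c")[:4]: print(r["score"],r["location"],at("scene",r["location"],.0155))
E
```

```text
0.86 [301.7, 335.9] [0.4640816  0.11327196 0.0155    ]
```

Brick still there. Descend and grip.

>>> {"fn": "step_arm", "kwargs": {
  "commands": [
    {"dx": 0.1,"dy": 0.25,"dz": -3,"spin": 0.01,"fingers": 1},
    {"dx": 0.1,"dy": 0.25,"dz": -5.8,"spin": 0.01,"fingers": 1},
    {"dx": 0.1,"dy": 0.25,"dz": -5.9,"spin": 0.01,"fingers": 1},
    {"dx": 0.1,"dy": 0.25,"dz": -5.9,"spin": 0.01,"fingers": -1},
    {"dx": 0.1,"dy": 0.25,"dz": -5.9,"spin": 0.01,"fingers": -1},
    {"dx": 0.1,"dy": 0.25,"dz": -5.9,"spin": 0.01,"fingers": -1},
    {"dx": 0.1,"dy": 0.25,"dz": -5.9,"spin": 0.01,"fingers": -1},
    {"dx": 0.1,"dy": 0.25,"dz": -5.9,"spin": 0.01,"fingers": -1},
    {"dx": 0.1,"dy": 0.25,"dz": -5.9,"spin": 0.01,"fingers": -1},
    {"dx": 0.1,"dy": 0.25,"dz": -5.9,"spin": 0.01,"fingers": -1},
    {"dx": 0.1,"dy": 0.25,"dz": -5.9,"spin": 0.01,"fingers": -1}
  ],
  "force": 40
}}

```text
time_s: 12.72
tcp_pos: [0.4765, 0.1171, 0.0123]
orientation: [3.14, 0.002, 1.394]
ft_force: [-3.1, -0.1, 8.0]
finger_gap: 0.563
```

>>> {"fn": "step_arm", "kwargs": {
  "commands": [
    {"dx": 0,"dy": 0,"dz": 2.5,"spin": 0,"fingers": -1},
    {"dx": 0,"dy": 0,"dz": 6,"spin": 0,"fingers": -1},
    {"dx": 1.5,"dy": -1,"dz": 10,"spin": -0.1,"fingers": -1},
    {"dx": 3,"dy": -3,"dz": 10,"spin": -0.22,"fingers": -1},
    {"dx": 5,"dy": -6,"dz": 10,"spin": -0.34,"fingers": -1},
    {"dx": 7,"dy": -9,"dz": 10,"spin": -0.46,"fingers": -1},
    {"dx": 9,"dy": -12,"dz": 10,"spin": -0.58,"fingers": -1},
    {"dx": 10,"dy": -15,"dz": 10,"spin": -0.7,"fingers": -1},
    {"dx": 10.3,"dy": -18,"dz": 10,"spin": -0.82,"fingers": -1},
    {"dx": 10.3,"dy": -21,"dz": 10,"spin": -0.94,"fingers": -1},
    {"dx": 10.3,"dy": -24,"dz": 10,"spin": -1.06,"fingers": -1},
    {"dx": 10.3,"dy": -26,"dz": 10,"spin": -1.18,"fingers": -1}
  ]
}}

```text
time_s: 13.72
tcp_pos: [0.5792, -0.1455, 0.112]
orientation: [3.14, 0.002, 0.207]
ft_force: [0.4, 0.3, -2.2]
finger_gap: 0.563
```

>>> {"fn": "step_arm", "kwargs": {
  "commands": [
    {"dx": 0,"dy": -3.5,"dz": 0,"spin": -0.12,"fingers": -1},
    {"dx": -0.3,"dy": -7,"dz": 0,"spin": -0.24,"fingers": -1},
    {"dx": -0.6,"dy": -10.5,"dz": 0,"spin": -0.326,"fingers": -1},
    {"dx": -1,"dy": -14,"dz": 0,"spin": -0.326,"fingers": -1},
    {"dx": -1.3,"dy": -16.5,"dz": 0,"spin": -0.326,"fingers": -1},
    {"dx": -1.3,"dy": -17.7,"dz": 0,"spin": -0.326,"fingers": -1},
    {"dx": -1.3,"dy": -17.7,"dz": -2,"spin": -0.326,"fingers": -1},
    {"dx": -1.3,"dy": -17.7,"dz": -4,"spin": -0.326,"fingers": -1},
    {"dx": -1.3,"dy": -17.7,"dz": -4,"spin": -0.326,"fingers": -1}
  ]
}}

```text
time_s: 14.47
tcp_pos: [0.5634, -0.3201, 0.0681]
orientation: [-3.139, 0.009, -0.119]
ft_force: [-0.7, 0.9, -2.4]
finger_gap: 0.562
```

>>> {"fn": "step_arm", "kwargs": {
  "commands": [
    {"dx": 0.3,"dy": -0.3,"dz": 0,"spin": 0,"fingers": -1},
    {"dx": 0.3,"dy": -0.3,"dz": -1,"spin": 0,"fingers": -1},
    {"dx": 0.3,"dy": -0.3,"dz": -1.6,"spin": 0,"fingers": -1},
    {"dx": 0.3,"dy": -0.3,"dz": -1.85,"spin": 0,"fingers": -1},
    {"dx": 0.3,"dy": -0.3,"dz": -1.85,"spin": 0,"fingers": -1}
  ]
}}

```text
time_s: 14.88
tcp_pos: [0.5669, -0.3228, 0.0504]
orientation: [-3.14, 0.008, -0.118]
ft_force: [-0.8, 0.5, -0.0]
finger_gap: 0.562
```

>>> {"fn": "step_arm", "kwargs": {
  "commands": [
    {"dx": 0,"dy": 0,"dz": 0,"spin": 0,"fingers": 0.32},
    {"dx": 0,"dy": 0,"dz": 0,"spin": 0,"fingers": 0.32},
    {"dx": 0,"dy": 0,"dz": 0,"spin": 0,"fingers": 0.32},
    {"dx": 0,"dy": 0,"dz": 2,"spin": 0,"fingers": 0.32},
    {"dx": 0,"dy": 0,"dz": 5,"spin": 0,"fingers": 0.32},
    {"dx": 0,"dy": 4,"dz": 6.5,"spin": 0.12,"fingers": 1},
    {"dx": 0.5,"dy": 8,"dz": 6.5,"spin": 0.24,"fingers": 1},
    {"dx": 1,"dy": 12,"dz": 6.5,"spin": 0.36,"fingers": 1},
    {"dx": 1,"dy": 16,"dz": 6.5,"spin": 0.48,"fingers": 1},
    {"dx": 1,"dy": 20,"dz": 6.5,"spin": 0.6,"fingers": 1},
    {"dx": 1,"dy": 24,"dz": 6.5,"spin": 0.72,"fingers": 1},
    {"dx": 0,"dy": 28,"dz": 6.5,"spin": 0.84,"fingers": 1}
  ]
}}

```text
time_s: 15.88
tcp_pos: [0.5688, -0.0412, 0.1161]
orientation: [3.141, 0.006, 0.728]
ft_force: [0.6, 0.8, 0.7]
finger_gap: 1.002
```

```bash
python3 br.py; python3 - <<'E'
from h import *
a=cv2.cvtColor(env.capture("top"),cv2.COLOR_RGB2BGR); b=cv2.cvtColor(env.capture("scene"),cv2.COLOR_RGB2BGR)
cv2.imwrite("pics/v5.png",np.vstack([np.hstack([cv2.resize(a[170:320,340:490],(300,300)),cv2.resize(b[150:300,280:430],(300,300),interpolation=cv2.INTER_CUBIC)]),np.hstack([cv2.resize(a[230:305,135:210],(300,300),interpolation=cv2.INTER_CUBIC),cv2.resize(b[330:430,220:320],(300,300),interpolation=cv2.INTER_CUBIC)])]))
E
```

```text
brick1_c 0.59 [182. 267.] c 0.4688 0.2437 size 0.116 0.049 brickyaw -0.257
```

View pics/v5.png

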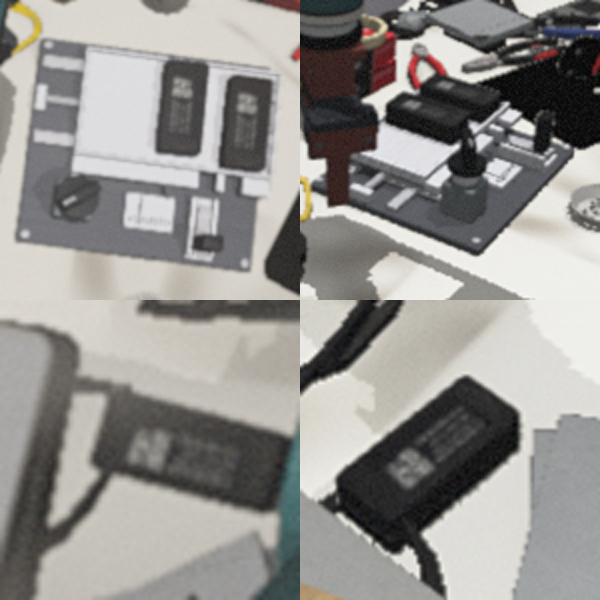

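>>> {"fn": "step_arm", "kwargs": {
  "commands": [
    {"dx": -1,"dy": 3.5,"dz": 0,"spin": 0.12,"fingers": 0.5},
    {"dx": -2.5,"dy": 7,"dz": 0,"spin": 0.24,"fingers": 0.5},
    {"dx": -4,"dy": 10.5,"dz": 0,"spin": 0.36,"fingers": 0.5},
    {"dx": -5.5,"dy": 14,"dz": 0,"spin": 0.48,"fingers": 0.5},
    {"dx": -7,"dy": 17.5,"dz": 0,"spin": 0.59,"fingers": 0.5},
    {"dx": -8.5,"dy": 21,"dz": 0,"spin": 0.59,"fingers": 0.5},
    {"dx": -9.5,"dy": 24.5,"dz": 0,"spin": 0.59,"fingers": 0.5},
    {"dx": -10.1,"dy": 27,"dz": 0,"spin": 0.59,"fingers": 0.5},
    {"dx": -10.1,"dy": 28.2,"dz": -2,"spin": 0.59,"fingers": 0.5},
    {"dx": -10.1,"dy": 28.2,"dz": -4,"spin": 0.59,"fingers": 0.5},
    {"dx": -10.1,"dy": 28.2,"dz": -5,"spin": 0.59,"fingers": 0.5},
    {"dx": -10.1,"dy": 28.2,"dz": -5,"spin": 0.59,"fingers": 0.5}
  ]
}}

```text
time_s: 17.18
tcp_pos: [0.466, 0.2366, 0.0638]
orientation: [-3.138, 0.01, 1.308]
ft_force: [0.1, -0.0, -0.4]
finger_gap: 0.749
```

```bash
python3 - <<'E'
from h import *
env.capture("scene")
for r in env.place_of("scene","brick1_c")[:4]: print(r["score"],r["location"],at("scene",r["location"],.0155))
E
```

```text
0.81 [262.2, 382.9] [0.4712722  0.24697168 0.0155    ]
```

>>> {"fn": "step_arm", "kwargs": {
  "commands": [
    {"dx": 0.25,"dy": 0.45,"dz": 0,"spin": 0.01,"fingers": 0.5},
    {"dx": 0.25,"dy": 0.45,"dz": -3,"spin": 0.01,"fingers": 0.5},
    {"dx": 0.25,"dy": 0.45,"dz": -5.3,"spin": 0.01,"fingers": 0.5},
    {"dx": 0.25,"dy": 0.45,"dz": -5.4,"spin": 0.01,"fingers": 0.5},
    {"dx": 0.25,"dy": 0.45,"dz": -5.4,"spin": 0.01,"fingers": -1},
    {"dx": 0.25,"dy": 0.45,"dz": -5.4,"spin": 0.01,"fingers": -1},
    {"dx": 0.25,"dy": 0.45,"dz": -5.4,"spin": 0.01,"fingers": -1},
    {"dx": 0.25,"dy": 0.45,"dz": -5.4,"spin": 0.01,"fingers": -1},
    {"dx": 0.25,"dy": 0.45,"dz": -5.4,"spin": 0.01,"fingers": -1},
    {"dx": 0.25,"dy": 0.45,"dz": -5.4,"spin": 0.01,"fingers": -1}
  ],
  "force": 40
}}

```text
time_s: 18.12
tcp_pos: [0.4706, 0.2418, 0.013]
orientation: [3.141, 0.007, 1.318]
ft_force: [-1.2, -1.5, 7.7]
finger_gap: 0.561
```

>>> {"fn": "step_arm", "kwargs": {
  "commands": [
    {"dx": 0,"dy": 0,"dz": 2,"spin": 0,"fingers": -1},
    {"dx": 0,"dy": 0,"dz": 6,"spin": 0,"fingers": -1},
    {"dx": 1.5,"dy": -3,"dz": 10,"spin": 0,"fingers": -1},
    {"dx": 3,"dy": -6,"dz": 10,"spin": -0.12,"fingers": -1},
    {"dx": 5,"dy": -9,"dz": 10,"spin": -0.24,"fingers": -1},
    {"dx": 7,"dy": -12,"dz": 10,"spin": -0.36,"fingers": -1},
    {"dx": 9,"dy": -15,"dz": 10,"spin": -0.48,"fingers": -1},
    {"dx": 11,"dy": -18,"dz": 10,"spin": -0.6,"fingers": -1},
    {"dx": 12,"dy": -21,"dz": 10,"spin": -0.72,"fingers": -1},
    {"dx": 12,"dy": -24,"dz": 10,"spin": -0.84,"fingers": -1},
    {"dx": 12,"dy": -27,"dz": 10,"spin": -0.96,"fingers": -1},
    {"dx": 12,"dy": -30,"dz": 10,"spin": -1.08,"fingers": -1}
  ]
}}

```text
time_s: 19.12
tcp_pos: [0.5904, -0.0597, 0.1132]
orientation: [3.141, 0.007, 0.232]
ft_force: [-0.4, 0.5, -2.6]
finger_gap: 0.565
```

>>> {"fn": "step_arm", "kwargs": {
  "commands": [
    {"dx": 0,"dy": -3.5,"dz": 0,"spin": -0.12,"fingers": -1},
    {"dx": -0.3,"dy": -7,"dz": 0,"spin": -0.24,"fingers": -1},
    {"dx": -0.6,"dy": -10.5,"dz": 0,"spin": -0.35,"fingers": -1},
    {"dx": -1,"dy": -14,"dz": 0,"spin": -0.35,"fingers": -1},
    {"dx": -1.2,"dy": -17,"dz": 0,"spin": -0.35,"fingers": -1},
    {"dx": -1.2,"dy": -18.8,"dz": 0,"spin": -0.35,"fingers": -1},
    {"dx": -1.2,"dy": -18.8,"dz": -2,"spin": -0.35,"fingers": -1},
    {"dx": -1.2,"dy": -18.8,"dz": -4,"spin": -0.35,"fingers": -1},
    {"dx": -1.2,"dy": -18.8,"dz": -4,"spin": -0.35,"fingers": -1}
  ]
}}

```text
time_s: 19.87
tcp_pos: [0.5756, -0.2469, 0.07]
orientation: [-3.14, 0.013, -0.119]
ft_force: [-1.0, 0.7, -3.2]
finger_gap: 0.566
```

```bash
python3 - <<'E'
from h import *
b=cv2.cvtColor(env.capture("scene"),cv2.COLOR_RGB2BGR)
cv2.imwrite("pics/v6.png",cv2.resize(b[160:290,280:430],None,fx=4,fy=4,interpolation=cv2.INTER_CUBIC))
E
```

```text
(no output)
```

View pics/v6.png

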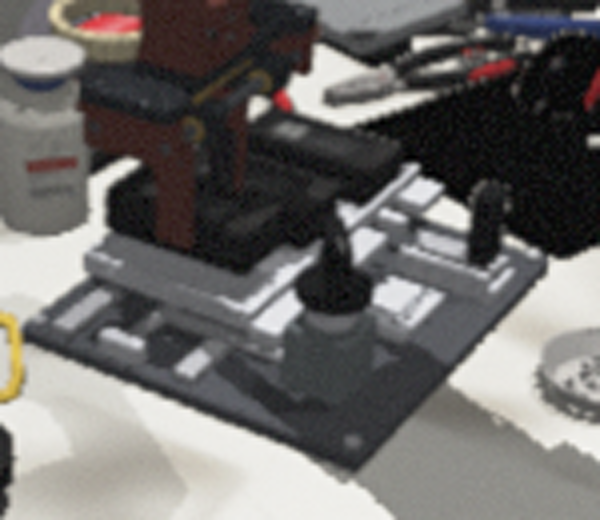

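>>> {"fn": "step_arm", "kwargs": {
  "commands": [
    {"dx": 0.1,"dy": -0.05,"dz": -1,"spin": 0,"fingers": -1},
    {"dx": 0.1,"dy": -0.05,"dz": -1.7,"spin": 0,"fingers": -1},
    {"dx": 0.1,"dy": -0.05,"dz": -2,"spin": 0,"fingers": -1},
    {"dx": 0.1,"dy": -0.05,"dz": -2,"spin": 0,"fingers": -1},
    {"dx": 0.1,"dy": -0.05,"dz": -2,"spin": 0,"fingers": 0.32},
    {"dx": 0.1,"dy": -0.05,"dz": -2,"spin": 0,"fingers": 0.32},
    {"dx": 0.1,"dy": -0.05,"dz": -2,"spin": 0,"fingers": 0.32},
    {"dx": 0.1,"dy": -0.05,"dz": 1,"spin": 0,"fingers": 0.32},
    {"dx": 0.1,"dy": -0.05,"dz": 4,"spin": 0,"fingers": 0.32},
    {"dx": 0.1,"dy": 1,"dz": 8,"spin": 0,"fingers": 0},
    {"dx": 0.1,"dy": 5,"dz": 11,"spin": 0,"fingers": -0.3},
    {"dx": 0.1,"dy": 9,"dz": 11,"spin": 0,"fingers": -0.3}
  ]
}}

```text
time_s: 20.92
tcp_pos: [0.5813, -0.1647, 0.1864]
orientation: [3.139, 0.001, -0.121]
ft_force: [1.7, -0.1, 0.4]
finger_gap: 0.471
```

```bash
python3 - <<'E'
from h import *
a=cv2.cvtColor(env.capture("top"),cv2.COLOR_RGB2BGR); b=cv2.cvtColor(env.capture("scene"),cv2.COLOR_RGB2BGR)
cv2.imwrite("pics/v7.png",np.hstack([cv2.resize(a[180:310,345:475],(400,400),interpolation=cv2.INTER_CUBIC),cv2.resize(b[160:290,290:420],(400,400),interpolation=cv2.INTER_CUBIC)]))
Z=dict(pointer_tip=.03,mark_line=.03,knob_grip=.104)
for q,z in Z.items():
    for r in env.place_of("top",q)[:3]: print(q,round(r["score"],2),np.round(r["location"],1),np.round(at("top",r["location"],z),4))
for r in env.masks_of("top","knob_grip")[:1]:
    ys,xs=np.nonzero(r["pixels"]); print(len(xs),cv2.minAreaRect(np.array([at("top",(x,y),.1)[:2] for x,y in zip(xs,ys)],np.float32)))
E
```

```text
pointer_tip 0.95 [422.4 267.8] [ 0.4729 -0.3082  0.03  ]
mark_line 0.57 [409.  264.6] [ 0.4801 -0.2774  0.03  ]
mark_line 0.37 [379.3 266.5] [ 0.4752 -0.2091  0.03  ]
mark_line 0.33 [464.8 231.7] [ 0.5577 -0.4088  0.03  ]
knob_grip 0.41 [381.5 267.9] [ 0.4657 -0.2051  0.104 ]
71 ((0.48196494579315186, -0.19709476828575134), (0.015181485563516617, 0.02381419949233532), 0.4276885390281677)
```

View pics/v7.png

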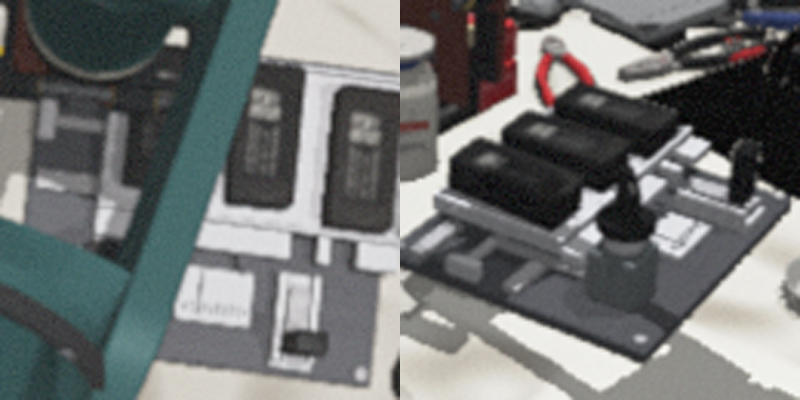

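>>> {"fn": "step_arm", "kwargs": {
  "commands": [
    {"dx": -2,"dy": 0,"dz": 0,"spin": -0.12,"fingers": 0},
    {"dx": -5,"dy": -1,"dz": 0,"spin": -0.24,"fingers": 0},
    {"dx": -8,"dy": -2,"dz": 0,"spin": -0.36,"fingers": 0},
    {"dx": -10,"dy": -3,"dz": 0,"spin": -0.48,"fingers": 0},
    {"dx": -11.5,"dy": -3.5,"dz": 0,"spin": -0.6,"fingers": 0},
    {"dx": -11.5,"dy": -3.5,"dz": 0,"spin": -0.72,"fingers": 0},
    {"dx": -11.5,"dy": -3.5,"dz": -1,"spin": -0.85,"fingers": 0},
    {"dx": -11.5,"dy": -3.5,"dz": -3,"spin": -0.85,"fingers": 0},
    {"dx": -11.5,"dy": -3.5,"dz": -5,"spin": -0.85,"fingers": 0},
    {"dx": -11.5,"dy": -3.5,"dz": -5,"spin": -0.85,"fingers": 0}
  ],
  "force": 12
}}

```text
time_s: 22.05
tcp_pos: [0.4595, -0.1975, 0.1267]
orientation: [3.14, 0.018, -0.97]
ft_force: [-0.5, 0.4, -0.6]
finger_gap: 0.499
```

```bash
python3 - <<'E'
from h import *
s=env.get_state(); print(s["tcp_pos"])
b=cv2.cvtColor(env.capture("scene"),cv2.COLOR_RGB2BGR)
im=b[160:280,300:440].copy(); im=cv2.resize(im,None,fx=5,fy=5,interpolation=cv2.INTER_CUBIC)
for X,c in(((.466,-.1995,.117),(0,255,0)),(s["tcp_pos"],(0,0,255))):
    u=(proj("scene",X)-[300,160])*5; cv2.circle(im,(int(u[0]),int(u[1])),4,c,-1)
cv2.imwrite("pics/v8.png",im)
for r in env.place_of("scene","knob_grip")[:2]: print(r["score"],np.round(at("scene",r["location"],.104),4))
E
```

```text
[ 0.4594944  -0.19752933  0.12673298]
0.56 [ 0.4709 -0.2091  0.104 ]
```

View pics/v8.png

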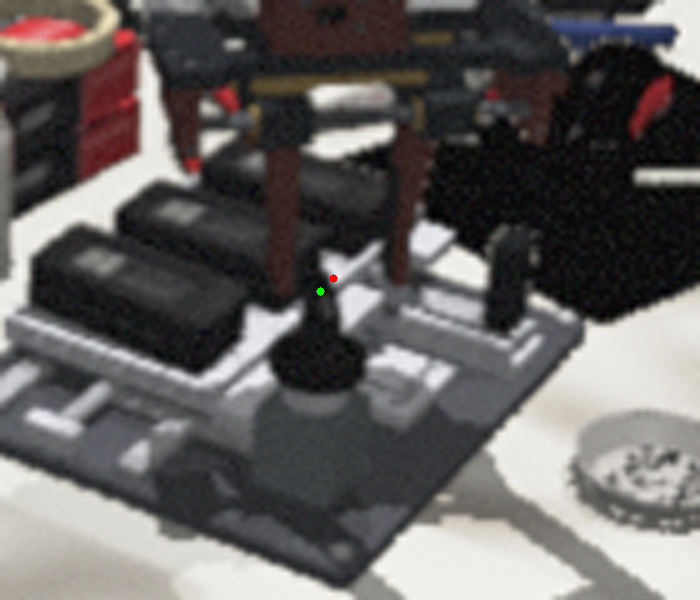

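```bash
python3 - <<'E'
from h import *
def tri(pt,ps):
    A=[];b=[]
    for n,p in(("top",pt),("scene",ps)):
        c,d=ray(n,p); d/=np.linalg.norm(d); M=np.eye(3)-np.outer(d,d); A.append(M); b.append(M@c)
    return np.linalg.lstsq(np.vstack(A),np.hstack(b),rcond=None)[0]
print("knob",tri((378.9,267.5),(362.9,221.6)))
print("disc scene",at("scene",(300+318/5,160+360/5),.084), "top", at("top",(340+190/5-.4,180+447/5-.4),.084))
print("tray",tri((432.3,227.9),(344.3,213.8)))
print("lock",tri((448.3,276.8),(396.1,209.5)))
print(proj("scene",(.466,-.1995,.084)),proj("top",(.466,-.1995,.104)))
E
```

```text
knob [ 0.46703273 -0.1987361   0.10822422]
disc scene [ 0.46242321 -0.19360498  0.084     ] top [ 0.46490811 -0.19897411  0.084     ]
tray [ 0.567219   -0.33148629  0.03406473]
lock [ 0.44343546 -0.35975214  0.06765084]
[363.11326704 230.44323649] [378.89378438 267.72131239]
```

>>> {"fn": "step_arm", "kwargs": {
  "commands": [
    {"dx": 0.6,"dy": -0.1,"dz": 0,"spin": 0,"fingers": 0},
    {"dx": 0.6,"dy": -0.1,"dz": 0,"spin": 0,"fingers": 0},
    {"dx": 0.6,"dy": -0.1,"dz": -2,"spin": 0,"fingers": 0},
    {"dx": 0.6,"dy": -0.1,"dz": -3.7,"spin": 0,"fingers": 0},
    {"dx": 0.6,"dy": -0.1,"dz": -3.7,"spin": 0,"fingers": 0},
    {"dx": 0.6,"dy": -0.1,"dz": -3.7,"spin": 0,"fingers": -1},
    {"dx": 0.6,"dy": -0.1,"dz": -3.7,"spin": 0,"fingers": -1},
    {"dx": 0.6,"dy": -0.1,"dz": -3.7,"spin": 0,"fingers": -1},
    {"dx": 0.6,"dy": -0.1,"dz": -3.7,"spin": 0,"fingers": -1}
  ],
  "force": 10
}}

```text
time_s: 22.9
tcp_pos: [0.4681, -0.1996, 0.0935]
orientation: [-3.141, 0.013, -0.969]
ft_force: [-0.1, 0.9, 0.5]
finger_gap: 0.236
```

>>> {"fn": "step_arm", "kwargs": {
  "commands": [
    {"dx": -0.2,"dy": 0.1,"dz": -0.4,"spin": 0,"fingers": -1},
    {"dx": -0.2,"dy": 0.1,"dz": -0.4,"spin": 0,"fingers": -1},
    {"dx": -0.2,"dy": 0.1,"dz": -0.4,"spin": 0,"fingers": -1},
    {"dx": -0.2,"dy": 0.1,"dz": -0.4,"spin": 0,"fingers": -1}
  ]
}}

```text
time_s: 23.23
tcp_pos: [0.4662, -0.1998, 0.0904]
orientation: [3.141, 0.01, -0.968]
ft_force: [-3.0, -3.5, 5.9]
finger_gap: 0.161
```

>>> {"fn": "step_arm", "kwargs": {
  "commands": [
    {"dx": 0,"dy": 0,"dz": 0,"spin": 0.12,"fingers": -1},
    {"dx": 0,"dy": 0,"dz": 0,"spin": 0.24,"fingers": -1},
    {"dx": 0,"dy": 0,"dz": 0,"spin": 0.36,"fingers": -1},
    {"dx": 0,"dy": 0,"dz": 0,"spin": 0.48,"fingers": -1},
    {"dx": 0,"dy": 0,"dz": 0,"spin": 0.6,"fingers": -1},
    {"dx": 0,"dy": 0,"dz": 0,"spin": 0.72,"fingers": -1},
    {"dx": 0,"dy": 0,"dz": 0,"spin": 0.84,"fingers": -1},
    {"dx": 0,"dy": 0,"dz": 0,"spin": 0.96,"fingers": -1},
    {"dx": 0,"dy": 0,"dz": 0,"spin": 1.08,"fingers": -1},
    {"dx": 0,"dy": 0,"dz": 0,"spin": 1.2,"fingers": -1},
    {"dx": 0,"dy": 0,"dz": 0,"spin": 1.32,"fingers": -1},
    {"dx": 0,"dy": 0,"dz": 0,"spin": 1.44,"fingers": -1}
  ]
}}

```text
time_s: 24.23
tcp_pos: [0.4661, -0.2001, 0.0905]
orientation: [3.141, 0.01, 0.478]
ft_force: [-0.1, -1.6, -1.3]
finger_gap: 0.157
```

>>> {"fn": "step_arm", "kwargs": {
  "commands": [
    {"dx": 0,"dy": 0,"dz": 0,"spin": 0.12,"fingers": -1},
    {"dx": 0,"dy": 0,"dz": 0,"spin": 0.24,"fingers": -1},
    {"dx": 0,"dy": 0,"dz": 0,"spin": 0.36,"fingers": -1},
    {"dx": 0,"dy": 0,"dz": 0,"spin": 0.48,"fingers": -1},
    {"dx": 0,"dy": 0,"dz": 0,"spin": 0.6,"fingers": -1},
    {"dx": 0,"dy": 0,"dz": 0,"spin": 0.72,"fingers": -1},
    {"dx": 0,"dy": 0,"dz": 0,"spin": 0.84,"fingers": -1},
    {"dx": 0,"dy": 0,"dz": 0,"spin": 0.96,"fingers": -1},
    {"dx": 0,"dy": 0,"dz": 0,"spin": 1.08,"fingers": -1},
    {"dx": 0,"dy": 0,"dz": 0,"spin": 1.2,"fingers": -1},
    {"dx": 0,"dy": 0,"dz": 0,"spin": 1.32,"fingers": -1},
    {"dx": 0,"dy": 0,"dz": 0,"spin": 1.44,"fingers": -1}
  ]
}}

```text
time_s: 25.23
tcp_pos: [0.4663, -0.2002, 0.0905]
orientation: [3.14, 0.011, 1.924]
ft_force: [1.4, -0.9, -3.0]
finger_gap: 0.16
```

>>> {"fn": "step_arm", "kwargs": {
  "commands": [
    {"dx": 0,"dy": 0,"dz": 0,"spin": 0.12,"fingers": -1},
    {"dx": 0,"dy": 0,"dz": 0,"spin": 0.24,"fingers": -1},
    {"dx": 0,"dy": 0,"dz": 0,"spin": 0.36,"fingers": -1},
    {"dx": 0,"dy": 0,"dz": 0,"spin": 0.48,"fingers": -1},
    {"dx": 0,"dy": 0,"dz": 0,"spin": 0.6,"fingers": -1},
    {"dx": 0,"dy": 0,"dz": 0,"spin": 0.72,"fingers": -1},
    {"dx": 0,"dy": 0,"dz": 0,"spin": 0.84,"fingers": -1},
    {"dx": 0,"dy": 0,"dz": 0,"spin": 0.96,"fingers": -1},
    {"dx": 0,"dy": 0,"dz": 0,"spin": 1.08,"fingers": -1},
    {"dx": 0,"dy": 0,"dz": 0,"spin": 1.2,"fingers": -1},
    {"dx": 0,"dy": 0,"dz": 0,"spin": 1.32,"fingers": -1},
    {"dx": 0,"dy": 0,"dz": 0,"spin": 1.44,"fingers": -1}
  ]
}}

```text
time_s: 26.23
tcp_pos: [0.4664, -0.2001, 0.0905]
orientation: [3.14, 0.012, -2.914]
ft_force: [0.9, 0.2, -2.4]
finger_gap: 0.159
```

```bash
cat > pt.py <<'E'
from h import *
import sys
a=-.12; Y=np.array([-np.sin(a),np.cos(a)])
s=env.get_state(); print(s["q"][5],s["orientation"],s["tcp_pos"])
for c in("scene","top"):
    im=env.capture(c)
    if len(sys.argv)>1: cv2.imwrite(f"pics/{sys.argv[1]}_{c}.png",im[:,:,::-1])
    for q in("pointer_tip","mark_line"):
        for r in env.place_of(c,q)[:2]:
            X=at(c,r["location"],.03); print(c,q,round(r["score"],2),np.round(r["location"],1),np.round(X,4),"y_st",round(float(X[:2]@Y),4))
E
python3 pt.py p1
```

```text
-2.3542654472337743 [ 3.14018171  0.01161436 -2.91398391] [ 0.46637552 -0.20008088  0.09049491]
scene pointer_tip 0.41 [401.8 211.1] [ 0.4378 -0.4264  0.03  ] y_st -0.3709
scene mark_line 0.85 [369.1 237.7] [ 0.4687 -0.2571  0.03  ] y_st -0.1991
scene mark_line 0.17 [341.3 212.2] [ 0.5826 -0.3418  0.03  ] y_st -0.2696
top pointer_tip 0.46 [446.8 266.7] [ 0.4759 -0.3646  0.03  ] y_st -0.305
top mark_line 0.95 [412.  268.8] [ 0.4705 -0.2842  0.03  ] y_st -0.2258
```

>>> {"fn": "step_arm", "kwargs": {
  "commands": [
    {"dx": 0,"dy": 0,"dz": 0,"spin": 0.12,"fingers": -1},
    {"dx": 0,"dy": 0,"dz": 0,"spin": 0.24,"fingers": -1},
    {"dx": 0,"dy": 0,"dz": 0,"spin": 0.36,"fingers": -1},
    {"dx": 0,"dy": 0,"dz": 0,"spin": 0.48,"fingers": -1},
    {"dx": 0,"dy": 0,"dz": 0,"spin": 0.6,"fingers": -1},
    {"dx": 0,"dy": 0,"dz": 0,"spin": 0.6,"fingers": -1},
    {"dx": 0,"dy": 0,"dz": 0,"spin": 0.6,"fingers": 0},
    {"dx": 0,"dy": 0,"dz": 0,"spin": 0.6,"fingers": 0},
    {"dx": 0,"dy": 0,"dz": 2,"spin": 0.6,"fingers": 0},
    {"dx": 0,"dy": 0,"dz": 4,"spin": 0.6,"fingers": 0},
    {"dx": 0,"dy": 0,"dz": 4.5,"spin": 0.48,"fingers": 0},
    {"dx": 0,"dy": 0,"dz": 4.5,"spin": 0.36,"fingers": 0}
  ]
}}

```text
time_s: 27.53
tcp_pos: [0.4676, -0.201, 0.1375]
orientation: [-3.14, 0.013, -2.571]
ft_force: [-0.1, -0.2, -0.7]
finger_gap: 0.5
```

>>> {"fn": "step_arm", "kwargs": {
  "commands": [
    {"dx": 0,"dy": 0,"dz": 0,"spin": -0.12,"fingers": 0},
    {"dx": 0,"dy": 0,"dz": 0,"spin": -0.24,"fingers": 0},
    {"dx": 0,"dy": 0,"dz": 0,"spin": -0.36,"fingers": 0},
    {"dx": 0,"dy": 0,"dz": 0,"spin": -0.48,"fingers": 0},
    {"dx": 0,"dy": 0,"dz": 0,"spin": -0.6,"fingers": 0},
    {"dx": 0,"dy": 0,"dz": 0,"spin": -0.72,"fingers": 0},
    {"dx": 0,"dy": 0,"dz": 0,"spin": -0.84,"fingers": 0},
    {"dx": 0,"dy": 0,"dz": 0,"spin": -0.96,"fingers": 0},
    {"dx": 0,"dy": 0,"dz": 0,"spin": -1.08,"fingers": 0},
    {"dx": 0,"dy": 0,"dz": 0,"spin": -1.2,"fingers": 0},
    {"dx": 0,"dy": 0,"dz": 0,"spin": -1.32,"fingers": 0},
    {"dx": 0,"dy": 0,"dz": 0,"spin": -1.44,"fingers": 0}
  ]
}}

```text
time_s: 28.53
tcp_pos: [0.4676, -0.2011, 0.1377]
orientation: [-3.139, 0.013, 2.263]
ft_force: [-0.2, 0.6, -0.0]
finger_gap: 0.502
```

>>> {"fn": "step_arm", "kwargs": {
  "commands": [
    {"dx": 0,"dy": 0,"dz": 0,"spin": -0.12,"fingers": 0},
    {"dx": 0,"dy": 0,"dz": 0,"spin": -0.24,"fingers": 0},
    {"dx": 0,"dy": 0,"dz": 0,"spin": -0.36,"fingers": 0},
    {"dx": 0,"dy": 0,"dz": 0,"spin": -0.48,"fingers": 0},
    {"dx": 0,"dy": 0,"dz": 0,"spin": -0.6,"fingers": 0},
    {"dx": 0,"dy": 0,"dz": 0,"spin": -0.72,"fingers": 0},
    {"dx": 0,"dy": 0,"dz": 0,"spin": -0.84,"fingers": 0},
    {"dx": 0,"dy": 0,"dz": 0,"spin": -0.96,"fingers": 0},
    {"dx": 0,"dy": 0,"dz": 0,"spin": -1.08,"fingers": 0},
    {"dx": 0,"dy": 0,"dz": 0,"spin": -1.2,"fingers": 0},
    {"dx": -0.1,"dy": 0.1,"dz": 0,"spin": -1.32,"fingers": 0},
    {"dx": -0.1,"dy": 0.1,"dz": 0,"spin": -1.43,"fingers": 0}
  ]
}}

```text
time_s: 29.53
tcp_pos: [0.4663, -0.2001, 0.1378]
orientation: [-3.139, 0.013, 0.823]
ft_force: [-0.0, -0.6, 0.0]
finger_gap: 0.5
```

>>> {"fn": "step_arm", "kwargs": {
  "commands": [
    {"dx": 0,"dy": 0,"dz": 0,"spin": 0,"fingers": 0},
    {"dx": 0,"dy": 0,"dz": -2,"spin": 0,"fingers": 0},
    {"dx": 0,"dy": 0,"dz": -4,"spin": 0,"fingers": 0},
    {"dx": 0,"dy": 0,"dz": -4.8,"spin": 0,"fingers": 0},
    {"dx": 0,"dy": 0,"dz": -4.8,"spin": 0,"fingers": 0},
    {"dx": 0,"dy": 0,"dz": -4.8,"spin": 0,"fingers": -1},
    {"dx": 0,"dy": 0,"dz": -4.8,"spin": 0,"fingers": -1},
    {"dx": 0,"dy": 0,"dz": -4.8,"spin": 0,"fingers": -1},
    {"dx": 0,"dy": 0,"dz": -4.8,"spin": 0,"fingers": -1},
    {"dx": 0,"dy": 0,"dz": -4.8,"spin": 0,"fingers": -1},
    {"dx": 0,"dy": 0,"dz": -4.8,"spin": 0,"fingers": -1},
    {"dx": 0,"dy": 0,"dz": -4.8,"spin": 0,"fingers": -1}
  ]
}}

```text
time_s: 30.53
tcp_pos: [0.4664, -0.2, 0.0904]
orientation: [-3.14, 0.013, 0.823]
ft_force: [-1.3, 2.3, 5.6]
finger_gap: 0.16
```

>>> {"fn": "step_arm", "kwargs": {
  "commands": [
    {"dx": 0,"dy": 0,"dz": 0,"spin": 0.12,"fingers": -1},
    {"dx": 0,"dy": 0,"dz": 0,"spin": 0.24,"fingers": -1},
    {"dx": 0,"dy": 0,"dz": 0,"spin": 0.36,"fingers": -1},
    {"dx": 0,"dy": 0,"dz": 0,"spin": 0.48,"fingers": -1},
    {"dx": 0,"dy": 0,"dz": 0,"spin": 0.6,"fingers": -1},
    {"dx": 0,"dy": 0,"dz": 0,"spin": 0.72,"fingers": -1},
    {"dx": 0,"dy": 0,"dz": 0,"spin": 0.84,"fingers": -1},
    {"dx": 0,"dy": 0,"dz": 0,"spin": 0.96,"fingers": -1},
    {"dx": 0,"dy": 0,"dz": 0,"spin": 1.08,"fingers": -1},
    {"dx": 0,"dy": 0,"dz": 0,"spin": 1.2,"fingers": -1},
    {"dx": 0,"dy": 0,"dz": 0,"spin": 1.32,"fingers": -1},
    {"dx": 0,"dy": 0,"dz": 0,"spin": 1.44,"fingers": -1}
  ]
}}

```text
time_s: 31.53
tcp_pos: [0.4662, -0.1999, 0.0905]
orientation: [-3.14, 0.013, 2.269]
ft_force: [-0.8, -0.8, -0.1]
finger_gap: 0.16
```

>>> {"fn": "step_arm", "kwargs": {
  "commands": [
    {"dx": 0,"dy": 0,"dz": 0,"spin": 0.12,"fingers": -1},
    {"dx": 0,"dy": 0,"dz": 0,"spin": 0.24,"fingers": -1},
    {"dx": 0,"dy": 0,"dz": 0,"spin": 0.36,"fingers": -1},
    {"dx": 0,"dy": 0,"dz": 0,"spin": 0.48,"fingers": -1},
    {"dx": 0,"dy": 0,"dz": 0,"spin": 0.6,"fingers": -1},
    {"dx": 0,"dy": 0,"dz": 0,"spin": 0.72,"fingers": -1},
    {"dx": 0,"dy": 0,"dz": 0,"spin": 0.84,"fingers": -1},
    {"dx": 0,"dy": 0,"dz": 0,"spin": 0.96,"fingers": -1},
    {"dx": 0,"dy": 0,"dz": 0,"spin": 1.08,"fingers": -1},
    {"dx": 0,"dy": 0,"dz": 0,"spin": 1.2,"fingers": -1},
    {"dx": 0,"dy": 0,"dz": 0,"spin": 1.32,"fingers": -1},
    {"dx": 0,"dy": 0,"dz": 0,"spin": 1.44,"fingers": -1}
  ]
}}

```text
time_s: 32.53
tcp_pos: [0.4661, -0.2001, 0.0905]
orientation: [-3.14, 0.013, -2.568]
ft_force: [0.2, -1.1, -0.3]
finger_gap: 0.158
```

>>> {"fn": "step_arm", "kwargs": {
  "commands": [
    {"dx": 0,"dy": 0,"dz": 0,"spin": 0.12,"fingers": -1},
    {"dx": 0,"dy": 0,"dz": 0,"spin": 0.24,"fingers": -1},
    {"dx": 0,"dy": 0,"dz": 0,"spin": 0.26,"fingers": -1},
    {"dx": 0,"dy": 0,"dz": 0,"spin": 0.26,"fingers": -1},
    {"dx": 0,"dy": 0,"dz": 0,"spin": 0.26,"fingers": 0},
    {"dx": 0,"dy": 0,"dz": 0,"spin": 0.26,"fingers": 0},
    {"dx": 0,"dy": 0,"dz": 2,"spin": 0.26,"fingers": 0},
    {"dx": 0,"dy": 0,"dz": 4,"spin": 0.26,"fingers": 0},
    {"dx": 0,"dy": 0,"dz": 4.7,"spin": 0.14,"fingers": 0},
    {"dx": 0,"dy": 0,"dz": 4.7,"spin": 0,"fingers": 0},
    {"dx": 0,"dy": 0,"dz": 4.7,"spin": -0.1,"fingers": 0}
  ]
}}

```text
time_s: 33.45
tcp_pos: [0.4667, -0.2004, 0.1384]
orientation: [-3.138, 0.014, -2.676]
ft_force: [0.1, 0.2, -0.7]
finger_gap: 0.499
```

```bash
python3 pt.py p2; python3 - <<'E'
import cv2,numpy as np
a=cv2.imread("pics/p2_top.png");b=cv2.imread("pics/p2_scene.png")
C=lambda i:cv2.resize(i,(400,400),interpolation=cv2.INTER_CUBIC)
cv2.imwrite("pics/v9.png",np.hstack([C(a[240:300,385:445]),C(b[190:260,345:415])]))
E
```

```text
-2.591864698951677 [-3.13785615  0.01385597 -2.67594427] [ 0.46672506 -0.20044815  0.13840007]
scene pointer_tip 0.36 [288.9 209.5] [ 0.7157 -0.2874  0.03  ] y_st -0.1997
scene mark_line 0.91 [370.9 234.6] [ 0.4699 -0.2728  0.03  ] y_st -0.2146
```

View pics/v9.png

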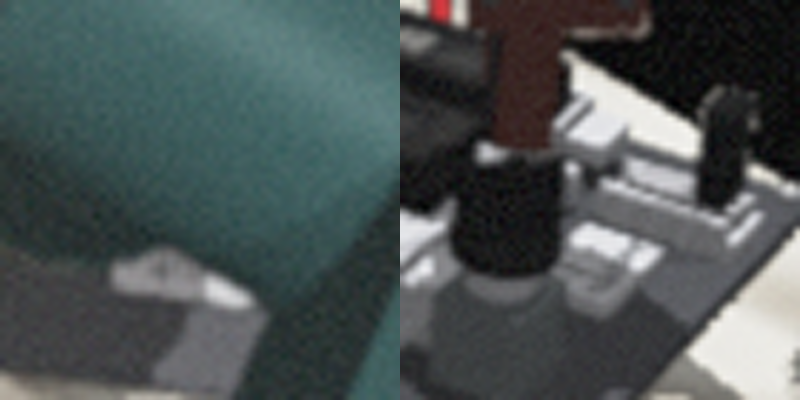

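>>> {"fn": "step_arm", "kwargs": {
  "commands": [
    {"dx": 0,"dy": 0,"dz": 2,"spin": -0.12,"fingers": 0},
    {"dx": 1,"dy": 2,"dz": 4,"spin": -0.24,"fingers": 0},
    {"dx": 3,"dy": 5,"dz": 4,"spin": -0.36,"fingers": 0},
    {"dx": 5,"dy": 8,"dz": 4,"spin": -0.48,"fingers": 0},
    {"dx": 7,"dy": 11,"dz": 4,"spin": -0.6,"fingers": 0},
    {"dx": 9,"dy": 14,"dz": 4,"spin": -0.72,"fingers": 0},
    {"dx": 10,"dy": 16,"dz": 4,"spin": -0.84,"fingers": 0},
    {"dx": 10,"dy": 18,"dz": 4,"spin": -0.96,"fingers": 0},
    {"dx": 10,"dy": 18,"dz": 4,"spin": -1.08,"fingers": 0},
    {"dx": 10,"dy": 18,"dz": 4,"spin": -1.2,"fingers": 0},
    {"dx": 10,"dy": 18,"dz": 4,"spin": -1.32,"fingers": 0},
    {"dx": 10,"dy": 18,"dz": 4,"spin": -1.44,"fingers": 0}
  ]
}}

```text
time_s: 34.75
tcp_pos: [0.5659, -0.0197, 0.177]
orientation: [-3.139, 0.012, 2.174]
ft_force: [0.1, -0.5, -0.4]
finger_gap: 0.498
```

```bash
python3 pt.py p3; python3 - <<'E'
import cv2,numpy as np
a=cv2.imread("pics/p3_top.png");b=cv2.imread("pics/p3_scene.png")
C=lambda i:cv2.resize(i,(400,400),interpolation=cv2.INTER_CUBIC)
a0=cv2.imread("pics/top0.png");
cv2.imwrite("pics/v10.png",np.hstack([C(a[240:300,390:450]),C(b[190:260,345:415])]))
E
```

```text
-0.7477596491176808 [-3.13925648  0.01224406  2.17381928] [ 0.56593712 -0.01967674  0.17703144]
scene mark_line 0.59 [372.3 236.8] [ 0.4631 -0.2648  0.03  ] y_st -0.2075
scene mark_line 0.3 [432.6 254. ] [ 0.3073 -0.2612  0.03  ] y_st -0.2226
top pointer_tip 0.8 [409.1 265.7] [ 0.4776 -0.2776  0.03  ] y_st -0.2185
top pointer_tip 0.56 [379.  267.9] [ 0.472  -0.2083  0.03  ] y_st -0.1503
top mark_line 0.85 [410.8 265.9] [ 0.4771 -0.2815  0.03  ] y_st -0.2224
```

View pics/v10.png

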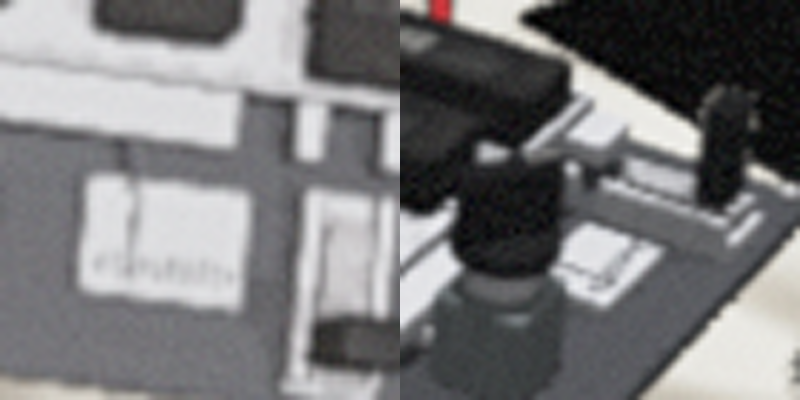

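>>> {"fn": "step_arm", "kwargs": {
  "commands": [
    {"dx": 0,"dy": -2,"dz": 0,"spin": -0.12,"fingers": 0},
    {"dx": -1,"dy": -4,"dz": 0,"spin": -0.24,"fingers": 0},
    {"dx": -3,"dy": -6,"dz": 0,"spin": -0.36,"fingers": 0},
    {"dx": -5,"dy": -8,"dz": 0,"spin": -0.48,"fingers": 0},
    {"dx": -7,"dy": -11,"dz": 0,"spin": -0.6,"fingers": 0},
    {"dx": -9,"dy": -14,"dz": 0,"spin": -0.72,"fingers": 0},
    {"dx": -10,"dy": -16,"dz": 0,"spin": -0.84,"fingers": 0},
    {"dx": -10,"dy": -18,"dz": 0,"spin": -0.96,"fingers": 0},
    {"dx": -10,"dy": -18,"dz": 0,"spin": -1.08,"fingers": 0},
    {"dx": -10,"dy": -18,"dz": -2,"spin": -1.2,"fingers": 0},
    {"dx": -10,"dy": -18,"dz": -4,"spin": -1.34,"fingers": 0},
    {"dx": -10,"dy": -18,"dz": -4,"spin": -1.34,"fingers": 0}
  ]
}}

```text
time_s: 36.05
tcp_pos: [0.4638, -0.1994, 0.1346]
orientation: [-3.135, 0.014, 0.837]
ft_force: [-1.0, 0.6, -0.7]
finger_gap: 0.496
```

>>> {"fn": "step_arm", "kwargs": {
  "commands": [
    {"dx": 0.25,"dy": -0.06,"dz": 0,"spin": 0,"fingers": 0},
    {"dx": 0.25,"dy": -0.06,"dz": 0,"spin": 0,"fingers": 0},
    {"dx": 0.25,"dy": -0.06,"dz": -2,"spin": 0,"fingers": 0},
    {"dx": 0.25,"dy": -0.06,"dz": -4.4,"spin": 0,"fingers": 0},
    {"dx": 0.25,"dy": -0.06,"dz": -4.4,"spin": 0,"fingers": 0},
    {"dx": 0.25,"dy": -0.06,"dz": -4.4,"spin": 0,"fingers": -1},
    {"dx": 0.25,"dy": -0.06,"dz": -4.4,"spin": 0,"fingers": -1},
    {"dx": 0.25,"dy": -0.06,"dz": -4.4,"spin": 0,"fingers": -1},
    {"dx": 0.25,"dy": -0.06,"dz": -4.4,"spin": 0,"fingers": -1},
    {"dx": 0.25,"dy": -0.06,"dz": -4.4,"spin": 0,"fingers": -1},
    {"dx": 0.25,"dy": -0.06,"dz": -4.4,"spin": 0,"fingers": -1},
    {"dx": 0.25,"dy": -0.06,"dz": -4.4,"spin": 0,"fingers": -1}
  ]
}}

```text
time_s: 37.05
tcp_pos: [0.4666, -0.1999, 0.0916]
orientation: [-3.135, 0.013, 0.837]
ft_force: [-2.1, 1.7, 4.8]
finger_gap: 0.16
```

>>> {"fn": "step_arm", "kwargs": {
  "commands": [
    {"dx": 0,"dy": 0,"dz": 0,"spin": 0.12,"fingers": -1},
    {"dx": 0,"dy": 0,"dz": 0,"spin": 0.24,"fingers": -1},
    {"dx": 0,"dy": 0,"dz": 0,"spin": 0.36,"fingers": -1},
    {"dx": 0,"dy": 0,"dz": 0,"spin": 0.48,"fingers": -1},
    {"dx": 0,"dy": 0,"dz": 0,"spin": 0.6,"fingers": -1},
    {"dx": 0,"dy": 0,"dz": 0,"spin": 0.72,"fingers": -1},
    {"dx": 0,"dy": 0,"dz": 0,"spin": 0.84,"fingers": -1},
    {"dx": 0,"dy": 0,"dz": 0,"spin": 0.96,"fingers": -1},
    {"dx": 0,"dy": 0,"dz": 0,"spin": 1.08,"fingers": -1},
    {"dx": 0,"dy": 0,"dz": 0,"spin": 1.1,"fingers": -1},
    {"dx": 0,"dy": 0,"dz": 0,"spin": 1.1,"fingers": -1},
    {"dx": 0,"dy": 0,"dz": 0,"spin": 1.1,"fingers": -1}
  ]
}}

```text
time_s: 38.05
tcp_pos: [0.4663, -0.1998, 0.0917]
orientation: [-3.135, 0.013, 1.934]
ft_force: [-1.2, 1.8, -0.3]
finger_gap: 0.157
```

>>> {"fn": "step_arm", "kwargs": {
  "commands": [
    {"dx": 0,"dy": 0,"dz": 0,"spin": -0.12,"fingers": -1},
    {"dx": 0,"dy": 0,"dz": 0,"spin": -0.24,"fingers": -1},
    {"dx": 0,"dy": 0,"dz": 0,"spin": -0.36,"fingers": -1},
    {"dx": 0,"dy": 0,"dz": 0,"spin": -0.48,"fingers": -1},
    {"dx": 0,"dy": 0,"dz": 0,"spin": -0.6,"fingers": -1},
    {"dx": 0,"dy": 0,"dz": 0,"spin": -0.72,"fingers": -1},
    {"dx": 0,"dy": 0,"dz": 0,"spin": -0.84,"fingers": -1},
    {"dx": 0,"dy": 0,"dz": 0,"spin": -0.96,"fingers": -1},
    {"dx": 0,"dy": 0,"dz": 0,"spin": -1.08,"fingers": -1},
    {"dx": 0,"dy": 0,"dz": 0,"spin": -1.2,"fingers": -1},
    {"dx": 0,"dy": 0,"dz": 0,"spin": -1.32,"fingers": -1},
    {"dx": 0,"dy": 0,"dz": 0,"spin": -1.44,"fingers": -1}
  ]
}}

```text
time_s: 39.05
tcp_pos: [0.4666, -0.2, 0.0917]
orientation: [-3.136, 0.013, 0.486]
ft_force: [-0.3, -0.7, -2.4]
finger_gap: 0.156
```

>>> {"fn": "step_arm", "kwargs": {
  "commands": [
    {"dx": 0,"dy": 0,"dz": 0,"spin": -0.12,"fingers": -1},
    {"dx": 0,"dy": 0,"dz": 0,"spin": -0.24,"fingers": -1},
    {"dx": 0,"dy": 0,"dz": 0,"spin": -0.36,"fingers": -1},
    {"dx": 0,"dy": 0,"dz": 0,"spin": -0.48,"fingers": -1},
    {"dx": 0,"dy": 0,"dz": 0,"spin": -0.6,"fingers": -1},
    {"dx": 0,"dy": 0,"dz": 0,"spin": -0.72,"fingers": -1},
    {"dx": 0,"dy": 0,"dz": 0,"spin": -0.84,"fingers": -1},
    {"dx": 0,"dy": 0,"dz": 0,"spin": -0.86,"fingers": -1},
    {"dx": 0,"dy": 0,"dz": 0,"spin": -0.86,"fingers": -1},
    {"dx": 0,"dy": 0,"dz": 0,"spin": -0.86,"fingers": -1}
  ]
}}

```text
time_s: 39.88
tcp_pos: [0.4665, -0.2002, 0.0917]
orientation: [-3.136, 0.013, -0.372]
ft_force: [-1.0, -1.2, -2.1]
finger_gap: 0.158
```

>>> {"fn": "step_arm", "kwargs": {
  "commands": [
    {"dx": 0,"dy": 0,"dz": 0,"spin": 0,"fingers": 0},
    {"dx": 0,"dy": 0,"dz": 0,"spin": 0,"fingers": 0},
    {"dx": 0,"dy": 0,"dz": 0,"spin": 0,"fingers": 0},
    {"dx": 0,"dy": 0,"dz": 2,"spin": 0,"fingers": 0},
    {"dx": 0,"dy": 0,"dz": 5,"spin": 0,"fingers": 0},
    {"dx": 0,"dy": 2,"dz": 8,"spin": 0,"fingers": 0},
    {"dx": 3,"dy": 5,"dz": 8,"spin": 0,"fingers": 0},
    {"dx": 5,"dy": 8,"dz": 8,"spin": 0,"fingers": 0},
    {"dx": 7,"dy": 11,"dz": 8,"spin": 0,"fingers": 0},
    {"dx": 9,"dy": 14,"dz": 8,"spin": 0,"fingers": 0},
    {"dx": 10,"dy": 18,"dz": 8,"spin": 0,"fingers": 0},
    {"dx": 10,"dy": 18,"dz": 8,"spin": 0,"fingers": 0}
  ]
}}

```text
time_s: 40.88
tcp_pos: [0.5686, -0.0139, 0.1719]
orientation: [-3.132, 0.012, -0.367]
ft_force: [-0.7, 0.3, 0.1]
finger_gap: 0.503
```

```bash
python3 pt.py p4; python3 - <<'E'
import cv2,numpy as np
C=lambda i:cv2.resize(i,(400,400),interpolation=cv2.INTER_CUBIC)
a=cv2.imread("pics/p4_top.png")
cv2.imwrite("pics/v11.png",np.hstack([C(a[240:300,390:450]),C(a[258:288,400:430])]))
for f in("p3","p4"):
    g=cv2.imread(f"pics/{f}_top.png").astype(int).sum(2)
    for r in range(260,284): print(r,g[r,402:420]//3)
    print()
E
```

```text
1.7789646467665998 [-3.13235806  0.01184772 -0.36709269] [ 0.56858092 -0.01394289  0.1719439 ]
scene mark_line 0.71 [371.8 236.9] [ 0.464  -0.2638  0.03  ] y_st -0.2063
top pointer_tip 0.86 [412.7 264.9] [ 0.4795 -0.286   0.03  ] y_st -0.2265
top mark_line 0.93 [412.8 265. ] [ 0.4792 -0.2862  0.03  ] y_st -0.2267
260 [ 95 106 116 127 132 127 135 145 154 162 177 191 200 203 205 205 208 212]
261 [112 113 113 106 100  84  82 105 116 115 114 127 131 136 139 145 153 170]
262 [117 120 115 115 108  97  85 104 121 116 108 109 110 105 111 101 102 110]
263 [118 124 118 120 115 100  91 105 115 121 115 113 116 116 117 111 111 108]
264 [114 119 116 117 115 100  84  98 118 122 115 113 116 118 113 117 116 115]
265 [114 119 131 132 129 117 102 103 109 119 115 115 115 112 116 114 111 115]
266 [120 151 176 184 183 178 162 131 126 141 134 125 124 126 128 119 119 119]
267 [126 186 214 220 220 219 200 161 159 183 187 182 182 182 181 167 154 145]
268 [135 202 223 224 226 222 207 186 180 208 221 221 221 219 217 209 201 193]
269 [136 202 223 222 224 221 221 209 188 205 221 224 223 221 224 223 221 219]
270 [
[... 2259 characters left out ...]
75 [176 213 223 222 221 224 217 181 193 217 222 221 220 219 220 220 220 221]
276 [185 218 223 222 220 222 212 183 199 220 224 223 222 222 220 220 222 221]
277 [202 222 220 216 217 211 211 187 206 221 223 220 221 221 220 222 220 220]
278 [203 221 207 205 208 202 203 187 204 209 213 217 216 208 212 217 215 218]
279 [205 215 195 198 211 204 200 181 197 191 204 206 210 188 198 206 207 209]
280 [207 219 207 208 218 207 193 175 195 198 205 196 203 187 201 199 197 206]
281 [204 223 220 222 221 213 197 189 209 211 212 198 203 198 204 197 201 205]
282 [192 212 221 223 222 220 216 211 218 221 219 212 216 213 215 205 211 211]
283 [155 183 194 202 202 201 204 203 212 215 221 220 221 221 222 218 223 218]
```

View pics/v11.png

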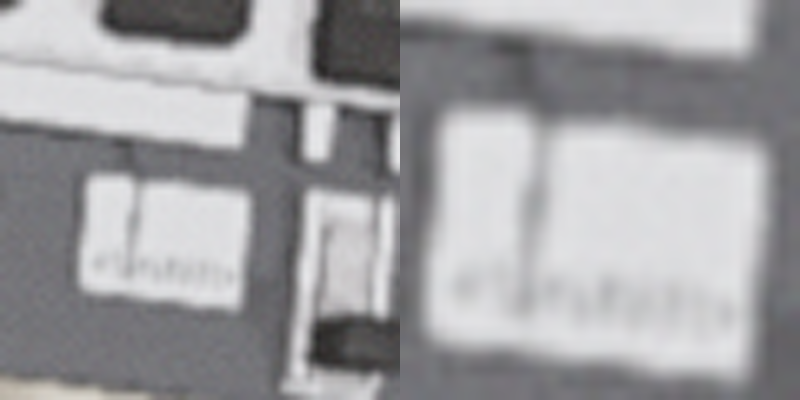

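```bash
python3 - <<'E'
from h import *
A=np.mean([env.capture("top").astype(float) for _ in range(8)],0).mean(2); np.save("p4avg.npy",A)
T=cv2.imread("pics/top0.png").astype(float).mean(2)
print("top0 rows 258-272, cols 412-434")
for r in range(260,274): print(r,T[r,412:434].astype(int))
print("now, lip rows 252-262, cols 424-452")
for r in range(254,264): print(r,A[r,420:450].astype(int))
print("top0 lip, cols 432-462")
for r in range(254,270): print(r,T[r,430:462].astype(int))
print("now avg pointer")
for r in range(260,270): print(r,A[r,402:420].astype(int))
# scale
print(at("top",(410,265),.03),at("top",(420,265),.03),at("top",(410,275),.03),at("top",(420,265),.04))
E
```

```text
top0 rows 258-272, cols 412-434
260 [158 173 184 184 186 184 189 194 199 202 203 203 203 205 204 203 204 203
 204 205 203 204]
261 [100 111 123 124 123 128 141 154 172 180 184 183 184 186 191 195 198 205
 204 202 203 202]
262 [ 97  93  94  95  97  91  90  95 108 113 117 124 129 137 148 157 175 178
 182 184 188 188]
263 [ 98 102 101 102 105  98  97  86  81  69  84  99 103 100  99 105 115 119
 119 118 123 138]
264 [104 108 104 102 106 105 101 100  91  71  84 101 105  99 100  96  93  93
  95  83  86  90]
265 [103 104 100  99 100 102 100  93  83  66  80 106 102 101  98 103  98 105
  99  96  96 100]
266 [119 110 115 114 112 106 107  99  88  74  75  98 101 105 102 103 101 106
 100 104 100  99]
267 [169 162 160 165 163 149 140 126 107  99  87  97  99 106 103 100  98  98
 103 101  98  96]
268 [201 200 202 200 199 190 182 175 164 160 137 120 127 139 136 110  95  97
  99  95  92  92]
269 [204 206 205 204 204 205 201 200 200 200 186 172 175 185 174 133  95  97
  91  91  90  88]
270 [202 205 205 203 203 204 206 206 204 205 203 201 201 203 199 144  94  88
  89  95  92  90]
271 [203 202 202 203 20
[... 3998 characters left out ...]
1]
263 [119 117 117 117 117 109 100  92 108 117 118 112 112 115 114 111 109 108]
264 [117 117 117 116 115 105  99  92 103 113 118 114 115 115 115 116 117 115]
265 [114 123 130 129 127 120 116 104  99 106 112 113 114 114 113 114 112 114]
266 [114 152 177 182 180 179 176 155 119 115 124 126 126 127 128 122 120 115]
267 [126 186 215 219 220 220 219 201 159 154 175 180 180 180 180 167 156 143]
268 [133 201 224 224 224 224 225 216 181 190 214 220 220 219 218 208 201 191]
269 [133 204 223 223 222 222 224 216 186 203 221 224 224 224 223 222 221 219]
[ 0.4791954  -0.27972383  0.03      ] [ 0.47936012 -0.30278215  0.03      ] [ 0.45619793 -0.27938911  0.03      ] [ 0.47843411 -0.30080243  0.04      ]
```

>>> {"fn": "step_arm", "kwargs": {
  "commands": [
    {"dx": -3,"dy": -2,"dz": 0,"spin": 0.08,"fingers": 0.2},
    {"dx": -6,"dy": -4,"dz": 0,"spin": 0.16,"fingers": 0.2},
    {"dx": -8,"dy": -7,"dz": 0,"spin": 0.25,"fingers": 0.2},
    {"dx": -10,"dy": -10.5,"dz": 0,"spin": 0.25,"fingers": 0.2},
    {"dx": -12,"dy": -14,"dz": 0,"spin": 0.25,"fingers": 0.2},
    {"dx": -13.5,"dy": -17.5,"dz": 0,"spin": 0.25,"fingers": 0.2},
    {"dx": -15.1,"dy": -21,"dz": 0,"spin": 0.25,"fingers": 0.2},
    {"dx": -15.1,"dy": -25,"dz": 0,"spin": 0.25,"fingers": 0.2},
    {"dx": -15.1,"dy": -29,"dz": 0,"spin": 0.25,"fingers": 0.2},
    {"dx": -15.1,"dy": -32,"dz": 0,"spin": 0.25,"fingers": 0.2},
    {"dx": -15.1,"dy": -33.5,"dz": 0,"spin": 0.25,"fingers": 0.2},
    {"dx": -15.1,"dy": -33.5,"dz": 0,"spin": 0.25,"fingers": 0.2}
  ]
}}

```text
time_s: 42.58
tcp_pos: [0.4158, -0.3591, 0.1718]
orientation: [-3.138, 0.011, -0.125]
ft_force: [-0.1, 0.4, -0.4]
finger_gap: 0.599
```

>>> {"fn": "step_arm", "kwargs": {
  "commands": [
    {"dx": 0.1,"dy": 1.1,"dz": 0,"spin": 0,"fingers": 0.2},
    {"dx": 0.1,"dy": 1.1,"dz": -2,"spin": 0,"fingers": 0.2},
    {"dx": 0.1,"dy": 1.1,"dz": -5,"spin": 0,"fingers": 0.2},
    {"dx": 0.1,"dy": 1.1,"dz": -8,"spin": 0,"fingers": 0.2},
    {"dx": 0.1,"dy": 1.1,"dz": -11.3,"spin": 0,"fingers": 0.2},
    {"dx": 0.1,"dy": 1.1,"dz": -11.3,"spin": 0,"fingers": 0.2},
    {"dx": 0.1,"dy": 1.1,"dz": -11.3,"spin": 0,"fingers": -1},
    {"dx": 0.1,"dy": 1.1,"dz": -11.3,"spin": 0,"fingers": -1},
    {"dx": 0.1,"dy": 1.1,"dz": -11.3,"spin": 0,"fingers": -1},
    {"dx": 0.1,"dy": 1.1,"dz": -11.3,"spin": 0,"fingers": -1},
    {"dx": 0.1,"dy": 1.1,"dz": -11.3,"spin": 0,"fingers": -1},
    {"dx": 0.1,"dy": 1.1,"dz": -11.3,"spin": 0,"fingers": -1}
  ],
  "force": 15
}}

```text
time_s: 43.58
tcp_pos: [0.4178, -0.3474, 0.0606]
orientation: [-3.137, 0.009, -0.126]
ft_force: [2.3, 6.8, 9.4]
finger_gap: 0.275
```

>>> {"fn": "step_arm", "kwargs": {
  "commands": [
    {"dx": 0.8,"dy": -0.05,"dz": 0,"spin": 0,"fingers": -1},
    {"dx": 1.6,"dy": -0.15,"dz": 0,"spin": 0,"fingers": -1},
    {"dx": 2.3,"dy": -0.23,"dz": 0,"spin": 0,"fingers": -1},
    {"dx": 2.9,"dy": -0.3,"dz": 0,"spin": 0,"fingers": -1},
    {"dx": 3.2,"dy": -0.35,"dz": 0,"spin": 0,"fingers": -1},
    {"dx": 3.3,"dy": -0.36,"dz": 0,"spin": 0,"fingers": -1},
    {"dx": 3.3,"dy": -0.36,"dz": 0,"spin": 0,"fingers": -1}
  ]
}}

```text
time_s: 44.17
tcp_pos: [0.4482, -0.3509, 0.0608]
orientation: [-3.137, 0.015, -0.125]
ft_force: [-12.8, -2.1, 6.4]
finger_gap: 0.272
```

>>> {"fn": "step_arm", "kwargs": {
  "commands": [
    {"dx": 0.1,"dy": 0,"dz": 0,"spin": 0,"fingers": -1},
    {"dx": 0,"dy": 0,"dz": 0,"spin": 0,"fingers": 0.2},
    {"dx": 0,"dy": 0,"dz": 0,"spin": 0,"fingers": 0.2},
    {"dx": 0,"dy": 0,"dz": 0,"spin": 0,"fingers": 0.2},
    {"dx": 0,"dy": 0,"dz": 3,"spin": 0,"fingers": 0.2},
    {"dx": 0,"dy": 0,"dz": 6,"spin": 0,"fingers": 0.2},
    {"dx": 0,"dy": 0,"dz": 10,"spin": 0,"fingers": 0.2},
    {"dx": 0,"dy": 0,"dz": 13,"spin": 0,"fingers": 0.2},
    {"dx": -3,"dy": -3,"dz": 15,"spin": 0,"fingers": 0.2},
    {"dx": -6,"dy": -6,"dz": 15,"spin": 0,"fingers": 0.2},
    {"dx": -9,"dy": -9,"dz": 15,"spin": 0,"fingers": 0.2},
    {"dx": -12,"dy": -12,"dz": 15,"spin": 0,"fingers": 0.2}
  ]
}}

```text
time_s: 45.17
tcp_pos: [0.3331, -0.4673, 0.2122]
orientation: [-3.139, 0.012, -0.123]
ft_force: [1.0, -1.1, -0.7]
finger_gap: 0.601
```

>>> {"fn": "step_arm", "kwargs": {
  "commands": [
    {"dx": -3,"dy": -3,"dz": 0,"spin": 0,"fingers": 0.2},
    {"dx": -5,"dy": -6,"dz": 0,"spin": 0,"fingers": 0.2},
    {"dx": -7,"dy": -8,"dz": 0,"spin": 0,"fingers": 0.2},
    {"dx": -8,"dy": -10,"dz": 0,"spin": 0,"fingers": 0.2},
    {"dx": -8,"dy": -10,"dz": 0,"spin": 0,"fingers": 0.2}
  ]
}}

```text
time_s: 45.58
tcp_pos: [0.251, -0.5717, 0.2126]
orientation: [3.14, 0.011, -0.127]
ft_force: [0.6, 0.1, 0.4]
finger_gap: 0.598
```

```bash
python3 pt.py p5; python3 - <<'E'
import cv2,numpy as np
C=lambda i:cv2.resize(i,(400,400),interpolation=cv2.INTER_CUBIC)
a=cv2.imread("pics/p5_top.png");b=cv2.imread("pics/p5_scene.png")
cv2.imwrite("pics/v12.png",np.hstack([C(a[180:310,345:475]),C(b[160:290,290:420])]))
A=a.astype(float).mean(2)
for r in (258,260,262,264,266,268,270): print(r,A[r,402:416].astype(int),A[r,420:462].astype(int))
E
```

```text
0.4398529560792984 [ 3.14030141  0.01133961 -0.12679014] [ 0.25101702 -0.57174533  0.21263266]
scene mark_line 0.94 [371.7 237.7] [ 0.4629 -0.2602  0.03  ] y_st -0.2029
top pointer_tip 0.64 [412.8 265.2] [ 0.4788 -0.2862  0.03  ] y_st -0.2268
top mark_line 0.67 [411.4 269. ] [ 0.47   -0.2828  0.03  ] y_st -0.2245
258 [191 193 197 201 206 204 208 208 207 205 209 207 208 207] [205 207 207 206 207 202 169 118 102 105  97  97  91  83  65 124 199 210
 207 183 126  92 100  99  93  91  57  52 102 167 201 203 201 199 200 199
 199 195 184 178 174 172]
260 [ 83  89  99 115 116 115 117 124 135 146 159 177 184 189] [202 207 205 208 208 204 157 108 100 107 104  87  89  82  65 129 203 212
 206 161 115 145 175 181 183 170 139  82 127 195 209 207 205 204 207 205
 207 205 207 207 208 203]
262 [101 107 110 108 103  91  91  78  97 106 102  94  95  99] [111 118 119 128 131 130 115  98  99 103 101  94  86  65  69 134 199 214
 201 139 129 178 184 183 184 184 173 130 133 202 209 207 206 205 205 207
 206 206 205 206 206 202]
264 [104 109 106  98 100  94  88  79  93  96 100 104 102 103] [102 104 100 100 103 
[... 152 characters left out ...]
66 [ 99 139 161 165 166 162 161 140 102  99 112 115 113 114] [ 99 101  96  99 101 100 107  98 102 102 105 103  99 102 100  89  89  80
  58 109 178 191 188 184 181 186 180 116  84 100 114 114 112 118 126 137
 144 158 165 181 187 175]
268 [124 188 208 210 208 210 211 202 167 175 196 204 206 203] [169 165 164 163 152 145 139 116  98 102 101  97  87  91  87  98 137 156
 123 123 180 191 185 185 182 184 174 123 103  98  96  95  98  96  92  94
  92  91  86  91  94  94]
270 [120 190 206 208 206 206 206 199 168 189 207 205 206 207] [206 207 206 208 209 208 202 149  91  87  87  89  84  87  76 122 183 189
 154 126 177 182 183 187 183 179 163 175 181 139 102  98 101  98  99  99
  99 104 102 101 102  99]
```

View pics/v12.png

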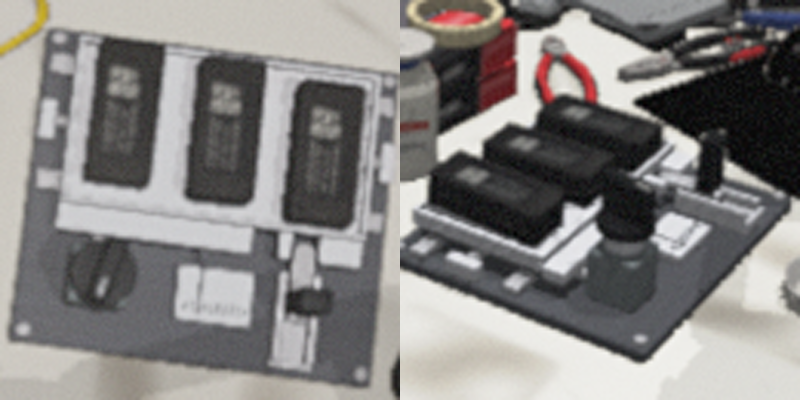

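```bash
python3 -c "
from bench import env
print(env.finish_job())"
```

```text
the job is handed in; nothing more can be done
None
```

I did the whole sequence and handed the job in at about 46 s on the robot's clock; no verdict came back.

**What I did**
- I drew the lock back about 31 mm until it met its stop with a 17 N reaction.
- I laid the three black bricks flat in the tray, at y of about -76, 0 and +76 mm.
- I turned the knob anticlockwise until the pointer was an estimated 7 to 8 mm left of the line. The arm hid the pointer at that moment, so this comes from a camera reading at about +3 mm plus a further 1.1 rad of knob.
- I then turned it 2.3 rad clockwise, which took up the play and brought the pointer back to the line.
- I pushed the lock about 30 mm forward, where it met its stop with a 13 N reaction.

**Last checks**
- **Bricks and bolt:** the final pictures show all three bricks flat inside the rim and the bolt in the working notch, slightly deeper than at the start. The carriage did not move during locking, and the arm is clear of everything.
- **Pointer:** comparing pixels, the pointer is 0 to 1 mm right of the line, inside the 2 mm limit.
- **Disagreements:** the last network reading put the pointer 2.3 mm right of the line. I set it aside because it marked the line partway along its length rather than at its rear end; before locking, the same network had them within 0.2 mm. Carriage travel, knob count and bolt-in-notch position gave about 0 to -1.5 mm. The scene camera could not see the pointer.

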